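# Mount a lower cast in the articulator and close it

## Robot

A 7-joint arm with a two-finger parallel gripper is mounted at the origin on the work surface. World frame = base frame: x ahead of the robot, y to its left, z up, the work surface at z = 0. Lengths are in m, angles in rad, forces in N, time in s.
With the tool pointing down it reaches from about 0.4 to 0.85 m from the base axis. Payload 10.4 kg.
Tool frame: the origin (TCP) lies at the very end of the fingers, on their centre line; the grasp point (between the pads) lies 19 mm behind it (manip.grip_point_offset is the distance from the TCP to the grasp point, in m); z points along the fingers, y is the line along which they close (so a half turn about z gives the same grasp; the last joint's range is limited). The gripper opens to 85 mm and grips with 20 to 120 N. Pads are 22 mm wide; open, the fingers measure 114 mm over their backs; the gripper's body (76 mm by 85 mm) begins 54 mm behind the grasp point. The pads swing forward as they close: fully open they stand 13 mm farther back than shut.
Start: joints at [1.293, 0.332, -0.065, 1.46, 0.022, 1.35, -0.088], TCP at [0.158, -0.605, 0.231] pointing down, gripper open.
Joint ranges: [-2.6, 2.6], [-0.5, 2.12], [-1.47, 1.34], [0.16, 2.42], [-1.27, 4.41], [0.06, 2.06], [-2.6, 2.6]. Speed limits (rad/s): [2.22, 2.22, 2.79, 2.79, 3.14, 3.14, 3.14].

## Interface

Orientations are given as a unit quaternion [x, y, z, w].
In Python, from workcell import manip gives the robot as it stands. The module is installed in compiled form; this text tells all that it offers.
- The arm moves only by the shell command python3 -m inch 'ROWS' [OPENING] [FORCE]. ROWS is JSON, a list of rows, each a list of 2 entries, a list of its own where there are three numbers: the shift along the tool's x, y, z each as a share of 0.08 m, from -1 to 1, then the turn, a rotation vector about the tool's x, y, z each as a share of 45 degrees, from -1 to 1. A call has exactly 10 rows; each row is the pose to reach, as a shift and turn from the pose commanded when the call began, along the tool's axes at that moment; what a row does not reach only later rows make up. A row lasts 1/10 s, in which the tool goes at most 50 mm and 8.59 degrees, less where a joint would pass 70% of its speed; a pose out of reach is approached as far as the arm can. A call with a number of a shift or a turn outside -1 to 1 is refused whole. A call with a gripper value outside its range is refused whole. OPENING is the opening, from 0 (shut) to 1 (fully open), set as the call begins (- or left out, the last holds). The fingers move at their own pace and stop on an object; FORCE is the grip in N (left out, the last holds). Time passes only in rows, so rows that repeat a pose let the fingers close, or fill a call up. It gives the time, the measured TCP pose, the force, the opening and the grip force at its end, in the units of the state.
- manip.get_obs(): the state, without advancing time (a new reading comes with each control period).
- manip.camera(name): name is "scene" or "side" or "wrist"; returns the picture (480x640x3 uint8, red, green, blue); there is no depth.
- manip.camera_params(name): a dict with "fov_y" (degrees; the focal length in pixels is half the picture's height over the tangent of half this angle, whatever the lens; pixels are square), "cx", "cy" (the principal point, pixels), "k1" (the pictures are not rectified: a ray, as slopes to the right and down, at radius r is drawn at 1 + k1 r^2 times it, then the intrinsics apply), "camera_from_world" (4x4, takes a point from world to camera coordinates); the wrist camera has in their place "T_tool_cam" (4x4, takes a point from camera to tool coordinates, whose origin is the TCP and whose axes are the flange's). Camera axes: x right, y up, looking along -z (the intrinsics and any distortion apply to the point x, -y, -z); pixel columns grow to the right and rows downward; lengths in m; the calibration is good to about 2 mm. A picture is of the moment at which its call begins: read the wrist's pose just before it. camera_params takes no time and is no camera call.
- manip.hand_in(): hands the job in; it is judged then, once.
The state is a dict: "clock": time; "joint_pos": joint angles; "joint_velocities": joint speeds; "tau": joint torques, N m; "position": TCP position; "ee_rot": TCP orientation; "ft_force": force on the tool from outside, world axes, zero at the start; "torque": the same for the moment, N m; "grip_width": opening from 0.0 (shut) to 1.0 (fully open); "grasp_force": force on a finger pad.
Only numpy, scipy, OpenCV 4.12 (cv2) and the standard library are available. Lean on these libraries where they do the work, as an engineer would, in place of code of your own. Each camera call takes 0.05 s, during which the arm holds its last target. There are 200 camera calls.

## Task

Lift the plaster lower cast out of its snug model box, stand it upright on the bench and let go so that you can take a better hold of it; then seat it fully home on the cross key of the articulator's lower disc, under the open upper frame, with its front teeth towards the incisal table, and let go. After that swing the upper frame all the way shut, so that the pin comes down on its table. Plaster chips: do not tip the cast over or press it hard against the articulator, and leave the spare model, the jar and the wax knife where they are.

Things in the scene. Friction and masses are not known exactly. Their poses are not given: they have to be found in the camera images.
- lower_cast: Loose lower dental cast, 0.14 to 0.22 kg, yellow stone on white plaster, 50 (x) x 58 (y) x 43 mm high. Origin: centre of its underside; z up, x from the front teeth to the open back. Underside: four dark pads (|x| and |y| 5 to 24 mm) leave two crossing grooves along x and y through the origin, 10 mm wide, 6 mm deep. Stands in the model box at the start
- cast_front (a point): Point on the lower cast, axes as the cast's: top middle of its front teeth, at cast x -18.5, y 0, z 43 mm. The front wall of the horseshoe arch is x -25 to -12, y -13 to 13, z 24 to 43, upright faces, pinched front to back (13 mm). Behind it a flat floor at z 24 between side walls at y +-18, open at the back
- cast_side (a point): Point inside the lower cast at its x 0, y 0, z 24 mm. Its upright sides are y = +-29 (x -6 to 25, z 14 to 43; +-28 for z 6 to 14), pinched across (58 mm); the front corners are cut off. Below z 24 the base is solid
- model_box: Grey open plastic box fixed on the bench, outside 106 (x) x 78 (y) x 55 mm high, walls 4 mm, inner floor at z 5 mm. Origin: centre of its underside. The cast stands in it nearly parallel, front teeth to box -x: about 6 mm free at its sides and back (no room for fingers), about 40 mm in front of its front teeth
- articulator: Metal dental articulator, lower part fixed on the bench, 165 (x) x 130 (y) x 155 mm high when shut. Origin: on the bench under its middle; x from its open front (roughly to the robot) to its back. Lower bar 34 mm wide, top z 20 mm; two rear posts at x 60, y +-54, 92 mm free between, top z 132; incisal table at the front, x -90 to -60, y +-16, top z 26
- seat (a point): Top centre of the dark 60 mm mounting disc, at articulator x -10, y 0, z 26 mm, axes as the articulator's. The cast's origin comes here when fully home, its axes along these. A cross key stands on it: ribs along x and y, 46 mm long, 5 mm high, 7 mm wide (4 mm in the top 2 mm); the cast's grooves drop over it with 1.5 mm play on each side
- upper_frame (a joint): Hinge of the articulator's upper frame, rad: 0 shut (stop, pin tip on its table), starts open at 1.25 to 1.35, stop at 1.4; opening lifts the front end up and back. Stiff hinge: stays where left, moves with 1 to 5 N at the front end. Bar 20 mm wide, the upper cast (58 mm wide) hangs under it; when open they overhang the seat
- hinge (a point): Point on the hinge line of the upper frame, midway between the posts, at articulator x 60, y 0, z 118 mm; the line runs along the articulator's y
- pin_block (a point): Centre of the metal block at the front end of the upper frame, 24 mm along the bar x 24 mm across (y) x 22 mm; axes turn with the frame, and are the articulator's when shut. 135 mm before and 7 mm above the hinge line when shut. Can be pinched across its y faces and turns between the fingers as the frame swings
- pin_tip (a point): Lower tip of the incisal pin, an 8 mm rod through the pin block square to the bar, 88 mm out below it, 18 mm above. When open it hangs over the way in from the front: an upright tool holding the cast cannot reach the seat, one leaning back towards the articulator's front by about 40 degrees passes below the pin
- spare_model: Bystander: a similar loose plaster model, 50 x 58 x 43 mm. Origin: centre of its underside
- jar: Bystander: small glass jar, 38 mm across, 55 mm high. Origin: centre of its underside
- wax_knife: Bystander: slender steel wax knife, 180 mm long, with a 9 mm thick dark wooden handle, lying on the bench nearest the robot. Origin: near its middle, on the bench
Not all that is in view belongs to the job. What is shaped like the lower_cast but blue is not meant.

How it is judged:
On the way, in this order (a step that is already met when the one before it is completed fails the run):
1. the lower cast stands upright on the bench, out of its box, let go (height (world z) of lower_cast below 0.003 m and angle between lower_cast's own z axis and vertical below 0.06 rad and contact force between the fingers and lower_cast below 0.1 N and linear speed of lower_cast below 0.02 m/s), for 0.2 s.
2. the cast is fully home on the cross key, front teeth to the front, let go, with the upper frame still open (horizontal distance between lower_cast and seat below 0.003 m and z of lower_cast in the frame of seat below 0.0015 m and angle between the x axis of lower_cast and the x axis of articulator, either way round below 0.1 rad and x of cast_front in the frame of seat below -0.012 m and contact force between the fingers and lower_cast below 0.1 N and value of joint upper_frame above 0.7 rad), for 0.2 s.
At the end, for the whole second after the job is handed in: The lower cast rests on the cross key, its origin within 3 mm sideways and 1.5 mm in height of the seat, upright within 0.04 rad, its axes within 0.1 rad of the articulator's with the front teeth to the front; the upper frame is shut to within 0.03 rad; everything let go and at rest (horizontal distance between lower_cast and seat below 0.003 m and z of lower_cast in the frame of seat below 0.0015 m and angle between lower_cast's own z axis and vertical below 0.04 rad and angle between the x axis of lower_cast and the x axis of articulator, either way round below 0.1 rad and x of cast_front in the frame of seat below -0.012 m and value of joint upper_frame below 0.03 rad and linear speed of lower_cast below 0.01 m/s); the robot touches nothing.
It fails at once if the cast is tipped over (more than 40 degrees) (angle between lower_cast's own z axis and vertical above 0.7 rad).
It fails at once if the cast is pressed or struck against the articulator with more than 50 N (contact force between lower_cast and articulator above 50 N).
It fails at once if the spare model is moved more than 30 mm (distance of spare_model from where it was at the start of the episode above 0.03 m).
It fails at once if the jar is moved more than 30 mm (distance of jar from where it was at the start of the episode above 0.03 m).
It fails at once if the wax knife is moved more than 30 mm (distance of wax_knife from where it was at the start of the episode above 0.03 m).
It also fails if it takes over 72 s, if anything falls off the work surface, if the arm or the gripper's body presses on something with over 40 N, if the wrist force passes 120 N, or if a joint passes its speed limit or range.

## Working session

There is one attempt and no reset: what is moved stays moved. The work goes in short steps, Python scripts to look and compute and a shell command to move; the robot and the scene stay as the last step left them, time stands still between calls to the robot, and variables do not carry over. Pictures are saved under pics/ and viewed, at most 10 in all, crops included, and the job is handed in when it is done.

```bash
mkdir -p pics; cat > h.py <<'E'
import numpy as np, cv2
from scipy.spatial.transform import Rotation as R
from workcell import manip
def tool():
    o=manip.get_obs(); T=np.eye(4); T[:3,:3]=R.from_quat(o["ee_rot"]).as_matrix(); T[:3,3]=o["position"]; return T
def grab(name):
    T=tool(); im=np.array(manip.camera(name)); p=manip.camera_params(name)
    W=T@np.array(p["T_tool_cam"]) if name=="wrist" else np.linalg.inv(np.array(p["camera_from_world"]))
    f=240/np.tan(np.radians(p["fov_y"])/2)
    return im,dict(W=W,f=f,cx=p["cx"],cy=p["cy"],k=p["k1"])
def ray(c,u,v):
    a=np.array([(u-c["cx"])/c["f"],(v-c["cy"])/c["f"]]); s=a.copy()
    for _ in range(30): s=a/(1+c["k"]*(s@s))
    d=c["W"][:3,:3]@np.array([s[0],-s[1],-1]); return c["W"][:3,3],d/np.linalg.norm(d)
def onz(c,u,v,z):
    o,d=ray(c,u,v); return o+d*(z-o[2])/d[2]
def proj(c,P):
    q=np.linalg.inv(c["W"])@np.append(P,1); s=np.array([q[0],-q[1]])/-q[2]; s=s*(1+c["k"]*(s@s))
    return s*c["f"]+[c["cx"],c["cy"]]
def tri(rs):
    A=sum(np.eye(3)-np.outer(d,d) for o,d in rs); b=sum((np.eye(3)-np.outer(d,d))@o for o,d in rs); return np.linalg.solve(A,b)
def save(n,im): cv2.imwrite("pics/"+n,cv2.cvtColor(im,cv2.COLOR_RGB2BGR))
E
python3 - <<'E'
from h import *
import pickle
o=manip.get_obs(); print(o["position"],o["ee_rot"],o["clock"],manip.grip_point_offset)
D={}
for n in ["scene","side","wrist"]:
    im,c=grab(n); D[n]=(im,c); save(n+"0.png",im); print(n,c["W"].round(3).tolist(),c["f"])
pickle.dump(D,open("d0.pkl","wb"))
E
```

```text
[ 0.15743029 -0.60444836  0.23051176] [ 9.91894272e-01  1.27063867e-01 -1.20990560e-04 -7.15973053e-04] 0.0 0.0187
scene [[-0.902, -0.352, 0.25, 0.802], [0.432, -0.747, 0.505, 0.421], [0.009, 0.564, 0.826, 0.828], [0.0, 0.0, 0.0, 1.0]] 552.829807557098
side [[-0.974, 0.173, -0.146, 0.443], [-0.226, -0.737, 0.637, 0.557], [0.003, 0.653, 0.757, 0.781], [0.0, 0.0, 0.0, 1.0]] 511.2945924045688
wrist [[0.251, 0.924, 0.287, 0.229], [-0.968, 0.241, 0.073, -0.586], [-0.002, -0.296, 0.955, 0.374], [0.0, 0.0, 0.0, 1.0]] 397.4893015392102
```

View pics/scene0.png

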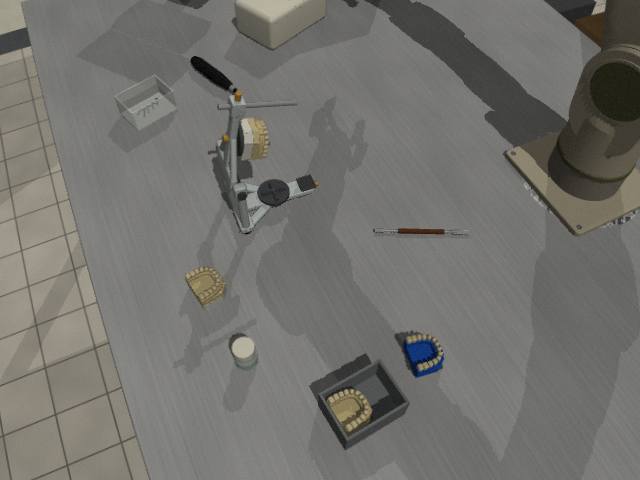

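View pics/side0.png

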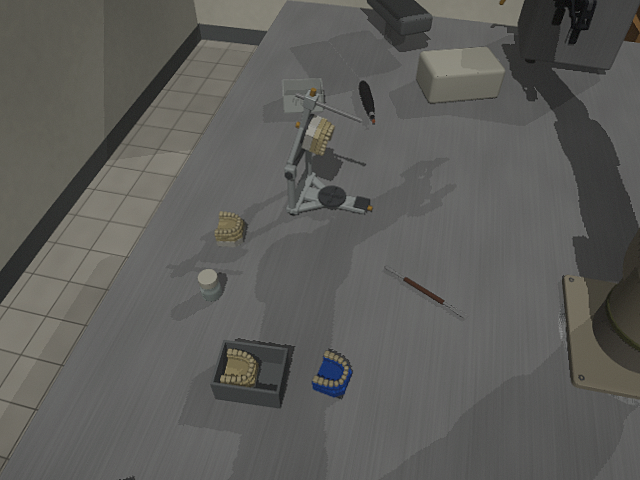

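The scene view shows three arch-shaped models: a yellow one inside the grey box at scene (350,408) and side (238,368), a yellow one on the bench at scene (206,285), and a blue one at scene (424,354). The one in the box is the lower cast, because only it stands in the model box. The bench one is the spare and blue is excluded. I'll confirm with one enlarged crop and measure.

```bash
python3 - <<'E'
from h import *
import pickle
D=pickle.load(open("d0.pkl","rb")); S,cs=D["scene"]; I,ci=D["side"]
def crop(im,x,y,w=100,h=75): return cv2.resize(im[y:y+h,x:x+w],(400,300),interpolation=cv2.INTER_CUBIC)
save("crop.png",np.vstack([np.hstack([crop(S,308,360,110,82),crop(I,200,332,110,82)]),np.hstack([crop(S,205,85,150,112)*1,crop(I,270,80,180,135)])]))
for n,a,b in [("disc",(273,192),(332,197)),("table",(306,184),(362,205)),("cast",(355,405),(246,368)),("block",(238,97),(313,92))]:
    print(n,tri([ray(cs,*a),ray(ci,*b)]).round(3),onz(cs,*a,.026).round(3),onz(ci,*b,.026).round(3))
for u,v in [(310,390),(371,358),(407,402),(346,445)]: print("box",onz(cs,u,v,.055).round(3))
for u,v in [(217,345),(292,343),(282,405),(213,392)]: print("boxs",onz(ci,u,v,.055).round(3))
for n,u,v in [("spare",206,285),("jar",244,350),("blue",424,354),("knifeA",374,231),("knifeB",468,234)]: print(n,onz(cs,u,v,.03).round(3))
E
```

```text
disc [ 0.588 -0.212  0.015] [ 0.591 -0.204  0.026] [ 0.586 -0.201  0.026]
table [ 0.522 -0.206  0.012] [ 0.527 -0.196  0.026] [ 0.521 -0.192  0.026]
cast [0.639 0.217 0.03 ] [0.638 0.218 0.026] [0.639 0.214 0.026]
block [ 0.629 -0.212  0.266] [ 0.557 -0.48   0.026] [ 0.716 -0.572  0.026]
box [0.693 0.178 0.055]
box [0.59  0.172 0.055]
box [0.575 0.254 0.055]
box [0.681 0.269 0.055]
boxs [0.689 0.2   0.055]
boxs [0.574 0.168 0.055]
boxs [0.561 0.272 0.055]
boxs [0.668 0.276 0.055]
spare [ 0.769 -0.066  0.03 ]
jar [0.754 0.069 0.03 ]
blue [0.506 0.194 0.03 ]
knifeA [ 0.464 -0.043  0.03 ]
knifeB [0.316 0.034 0.03 ]
```

View pics/crop.png

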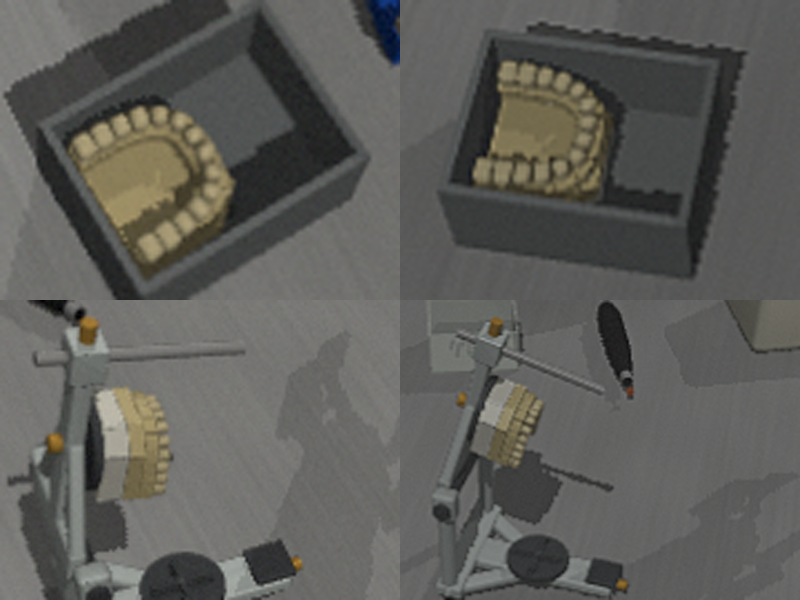

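The crop confirms it: the yellow arch stands in the grey box with its front teeth towards the robot, at crop (215,165) in the scene tile. The articulator is open, its dark disc is at scene (273,192), and its table points to the robot. I'll move the wrist camera towards the articulator.

```bash
python3 -m inch '[[[0.09,-0.08,0],[0,0,0]],[[0.18,-0.16,0],[0,0,0]],[[0.27,-0.24,0],[0,0,0]],[[0.36,-0.32,0],[0,0,0]],[[0.45,-0.41,0],[0,0,0]],[[0.54,-0.49,0],[0,0,0]],[[0.63,-0.57,0],[0,0,0]],[[0.72,-0.65,0],[0,0,0]],[[0.81,-0.73,0],[0,0,0]],[[0.9,-0.81,0],[0,0,0]]]' 0.5 50
python3 -m inch '[[[0.09,-0.08,0],[0,0,0]],[[0.18,-0.16,0],[0,0,0]],[[0.27,-0.24,0],[0,0,0]],[[0.36,-0.32,0],[0,0,0]],[[0.45,-0.41,0],[0,0,0]],[[0.54,-0.49,0],[0,0,0]],[[0.63,-0.57,0],[0,0,0]],[[0.72,-0.65,0],[0,0,0]],[[0.81,-0.73,0],[0,0,0]],[[0.9,-0.81,0],[0,0,0]]]'
python3 -m inch '[[[0.09,-0.08,0],[0,0,0]],[[0.18,-0.16,0],[0,0,0]],[[0.27,-0.24,0],[0,0,0]],[[0.36,-0.32,0],[0,0,0]],[[0.45,-0.41,0],[0,0,0]],[[0.54,-0.49,0],[0,0,0]],[[0.63,-0.57,0],[0,0,0]],[[0.72,-0.65,0],[0,0,0]],[[0.81,-0.73,0],[0,0,0]],[[0.9,-0.81,0],[0,0,0]]]'
python3 -m inch '[[[0.09,-0.08,0],[0,0,0]],[[0.18,-0.16,0],[0,0,0]],[[0.27,-0.24,0],[0,0,0]],[[0.36,-0.32,0],[0,0,0]],[[0.45,-0.41,0],[0,0,0]],[[0.54,-0.49,0],[0,0,0]],[[0.63,-0.57,0],[0,0,0]],[[0.72,-0.65,0],[0,0,0]],[[0.81,-0.73,0],[0,0,0]],[[0.9,-0.81,0],[0,0,0]]]'
python3 - <<'E'
from h import *
import pickle
im,c=grab("wrist"); pickle.dump((im,c),open("w1.pkl","wb")); save("w1.png",im)
for n,P in [("disc",(.588,-.203,.026)),("table",(.523,-.195,.026)),("tcp",tool()[:3,3])]: print(n,proj(c,P))
print(tool().round(3), manip.get_obs()["grip_width"])
E
```

```text
clock: 1.15
position: [0.2113, -0.5233, 0.2313]
ee_rot: [0.992, 0.127, 0.0, 0.0]
ft_force: [0.0, 1.0, 0.6]
grip_width: 0.5
grasp_force: 0.0
clock: 2.15
position: [0.2647, -0.4425, 0.2314]
ee_rot: [0.992, 0.127, 0.0, 0.0]
ft_force: [1.0, -0.5, -0.4]
grip_width: 0.499
grasp_force: 0.0
clock: 3.15
position: [0.318, -0.3616, 0.2313]
ee_rot: [0.992, 0.127, -0.0, 0.0]
ft_force: [-0.2, 0.7, 0.4]
grip_width: 0.496
grasp_force: 0.0
clock: 4.15
position: [0.3714, -0.2807, 0.2313]
ee_rot: [0.992, 0.127, 0.0, 0.0]
ft_force: [-0.8, 0.6, -0.2]
grip_width: 0.495
grasp_force: 0.0
disc [292.23332438 -92.58243666]
table [262.77083396  -8.3798524 ]
tcp [316.15510548 302.65084588]
[[ 0.967  0.254  0.     0.372]
 [ 0.254 -0.967  0.    -0.279]
 [ 0.    -0.    -1.     0.231]
 [ 0.     0.     0.     1.   ]] 0.4973380182287448
```

View pics/w1.png

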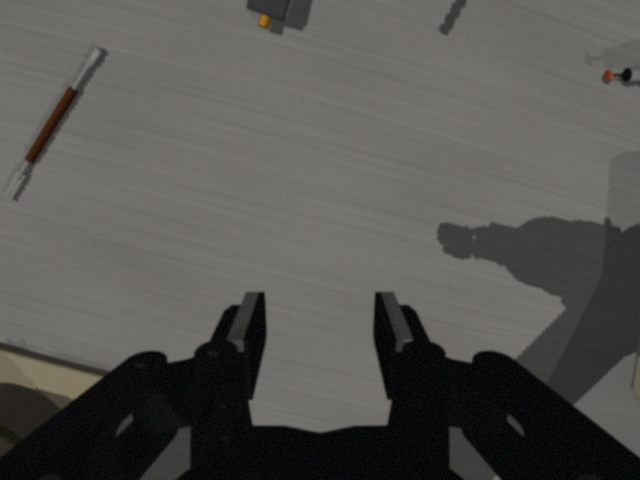

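The wrist view shows only the front of the incisal table, at (268,10), and the wax knife on the left at (55,120). I'll tilt the camera forward to see the disc.

```bash
python3 -m inch '[[[0.1,-0.1,0],[0,0.1,0]],[[0.2,-0.2,0],[0,0.2,0]],[[0.3,-0.3,0],[0,0.3,0]],[[0.4,-0.4,0],[0,0.4,0]],[[0.5,-0.5,0],[0,0.5,0]],[[0.6,-0.6,0],[0,0.6,0]],[[0.7,-0.7,0],[0,0.67,0]],[[0.8,-0.7,0],[0,0.67,0]],[[0.8,-0.7,0],[0,0.67,0]],[[0.8,-0.7,0],[0,0.67,0]]]'
python3 - <<'E'
from h import *
import pickle
im,c=grab("wrist"); pickle.dump((im,c),open("w2.pkl","wb")); save("w2.png",im)
for n,P in [("disc",(.588,-.203,.026)),("table",(.523,-.195,.026))]: print(n,proj(c,P))
g=cv2.cvtColor(im,cv2.COLOR_RGB2GRAY)
m=(g<70).astype(np.uint8); m[260:]=0
for t in cv2.findContours(m,cv2.RETR_EXTERNAL,cv2.CHAIN_APPROX_NONE)[0]:
    if cv2.contourArea(t)>250: print(cv2.contourArea(t),cv2.boundingRect(t),cv2.fitEllipse(t))
E
```

```text
clock: 5.2
position: [0.4192, -0.2112, 0.2316]
ee_rot: [0.958, 0.123, 0.258, -0.033]
ft_force: [-0.3, -1.0, -0.7]
grip_width: 0.499
grasp_force: 0.0
disc [353.73524993 148.96630669]
table [330.07100265 207.0358099 ]
1218.0 (0, 127, 42, 53) ((14.687860488891602, 152.63043212890625), (41.38922119140625, 49.21671676635742), 8.58458137512207)
10028.0 (317, 110, 212, 130) ((420.5812683105469, 181.1234130859375), (126.1563491821289, 191.5030517578125), 80.85770416259766)
444.0 (378, 10, 41, 58) ((398.010498046875, 41.92365264892578), (25.037729263305664, 54.958072662353516), 151.51756286621094)
1163.0 (413, 3, 49, 109) ((431.6656188964844, 55.70767593383789), (45.84573745727539, 86.47578430175781), 175.88011169433594)
594.0 (322, 0, 26, 51) ((333.3724060058594, 23.926362991333008), (21.441757202148438, 47.436580657958984), 10.24853801727295)
1164.0 (260, 0, 62, 24) ((291.51971435546875, 10.39418888092041), (24.170740127563477, 67.37147521972656), 89.40946960449219)
5569.0 (0, 0, 85, 100) ((38.990970611572266, 52.10881423950195), (73.04047393798828, 105.07291412353516), 21.41067886352539)
```

View pics/w2.png

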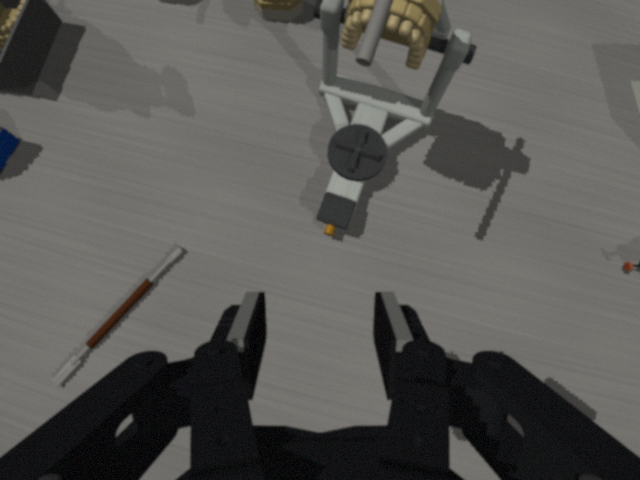

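The disc with its cross key is clear at (357,152), and the table is at (336,210). I'll fit both.

```bash
python3 - <<'E'
from h import *
import pickle
im,c=pickle.load(open("w2.pkl","rb"))
g=cv2.cvtColor(im,cv2.COLOR_RGB2GRAY)
print(g[152,330:390:4].tolist(), g[210,310:365:4].tolist(), g[118:186:4,357].tolist())
for th in (52,58,64):
    m=(g<th).astype(np.uint8)
    for roi in [(322,118,70,68),(312,188,48,48)]:
        k=np.zeros_like(m); x,y,w,h=roi; k[y:y+h,x:x+w]=m[y:y+h,x:x+w]; k=cv2.morphologyEx(k,cv2.MORPH_CLOSE,np.ones((5,5)))
        t=max(cv2.findContours(k,cv2.RETR_EXTERNAL,cv2.CHAIN_APPROX_NONE)[0],key=cv2.contourArea)
        if w==70:
            P=np.array([onz(c,*q,.026)[:2] for q in cv2.convexHull(t)[:,0].astype(float)]); print(th,"disc",[np.round(v,4) for v in cv2.minEnclosingCircle((P*1000).astype(np.float32))], cv2.fitEllipse((P*1000).astype(np.float32)))
        else:
            P=np.array([onz(c,*q,.026)[:2] for q in t[:,0].astype(float)]); print(th,"table",cv2.minAreaRect((P*1000).astype(np.float32)))
E
```

```text
[52, 53, 51, 52, 52, 42, 47, 46, 41, 48, 50, 49, 56, 54, 55] [101, 101, 81, 55, 53, 53, 50, 54, 57, 58, 55, 68, 63, 63] [148, 139, 51, 46, 47, 46, 50, 52, 54, 49, 36, 31, 35, 51, 51, 46, 133]
52 disc [array([ 585.1373, -207.8574]), np.float64(29.5792)] ((584.9434204101562, -207.19358825683594), (55.8640022277832, 58.90511703491211), 111.60808563232422)
52 table ((520.1708374023438, -203.03395080566406), (26.991514205932617, 29.302156448364258), 86.61778259277344)
58 disc [array([ 585.3383, -207.8709]), np.float64(30.4447)] ((585.1115112304688, -207.1635284423828), (57.98203659057617, 60.18376541137695), 126.61638641357422)
58 table ((520.1110229492188, -201.55599975585938), (30.936376571655273, 29.69013786315918), 85.28990173339844)
64 disc [array([ 581.5645, -212.3938]), np.float64(36.3868)] ((583.1085815429688, -212.0791473388672), (60.25872039794922, 72.73880767822266), 150.82749938964844)
64 table ((516.0786743164062, -206.76710510253906), (42.88749694824219, 39.18944549560547), 87.32125091552734)
```

```bash
cat >> h.py <<'E'
def plan(P,Rt=None,yaw=None,lean=0,n=None):
    """print shift/turn shares from present pose; tool x at world yaw (deg), lean = fingers tipped about tool y (deg)"""
    T=tool()
    if yaw is not None:
        y=np.radians(yaw); B=np.array([[np.cos(y),np.sin(y),0],[np.sin(y),-np.cos(y),0],[0,0,-1]]).T.T
        Rt=B@R.from_euler("y",lean,degrees=True).as_matrix()
    s=T[:3,:3].T@(np.array(P)-T[:3,3])/.08
    w=R.from_matrix(T[:3,:3].T@Rt).as_rotvec(degrees=True)/45 if Rt is not None else np.zeros(3)
    print("at",T[:3,3].round(4),"shift",s.round(3),"turn",w.round(3),"clock",manip.get_obs()["clock"])
    return s,w
E
python3 -m inch '[[[0,-0.1,0],[0,0,0]],[[0,-0.2,0],[0,0,0]],[[0.1,-0.3,0],[0,-0.1,0]],[[0.1,-0.4,0],[0,-0.2,0]],[[0.2,-0.5,0],[0,-0.3,0]],[[0.2,-0.6,0],[0,-0.4,0]],[[0.3,-0.7,0],[0,-0.5,0]],[[0.3,-0.8,0],[0,-0.6,0]],[[0.3,-0.9,0],[0,-0.67,0]],[[0.3,-1,0],[0,-0.67,0]]]'
python3 -m inch '[[[0.1,-0.1,0],[0,0,-0.1]],[[0.2,-0.2,0],[0,0,-0.2]],[[0.3,-0.3,0],[0,0,-0.3]],[[0.4,-0.4,0],[0,0,-0.4]],[[0.5,-0.5,0],[0,0,-0.5]],[[0.6,-0.6,0],[0,0,-0.6]],[[0.7,-0.7,0],[0,0,-0.7]],[[0.8,-0.8,0],[0,0,-0.8]],[[0.9,-0.9,0],[0,0,-0.9]],[[1,-1,0],[0,0,-1]]]'
python3 -c "
from h import *
plan((.637,.155,.25),yaw=97); print(tool().round(2))"
```

```text
clock: 6.25
position: [0.4192, -0.1269, 0.2433]
ee_rot: [0.992, 0.128, -0.001, -0.0]
ft_force: [0.2, 0.4, -0.1]
grip_width: 0.505
grasp_force: 0.0
clock: 7.25
position: [0.4755, -0.0304, 0.2433]
ee_rot: [0.867, 0.498, 0.0, 0.0]
ft_force: [-0.5, 0.5, 0.2]
grip_width: 0.494
grasp_force: 0.0
at [ 0.4755 -0.0304  0.2433] shift [ 3.019  0.577 -0.081] turn [ 0.001 -0.    -0.828] clock 7.25
[[ 0.5   0.86  0.    0.48]
 [ 0.86 -0.5  -0.   -0.03]
 [ 0.    0.   -1.    0.24]
 [ 0.    0.    0.    1.  ]]
```

```bash
python3 -m inch '[[[0.1,0.02,0],[0,0,0]],[[0.2,0.04,0],[0,0,0]],[[0.3,0.06,0],[0,0,0]],[[0.4,0.08,0],[0,0,0]],[[0.5,0.1,0],[0,0,0]],[[0.6,0.12,0],[0,0,0]],[[0.7,0.14,0],[0,0,0]],[[0.8,0.16,0],[0,0,0]],[[0.9,0.18,0],[0,0,0]],[[1,0.19,0],[0,0,0]]]'
python3 -m inch '[[[0.1,0.02,0],[0,0,0]],[[0.2,0.04,0],[0,0,0]],[[0.3,0.06,0],[0,0,0]],[[0.4,0.08,0],[0,0,0]],[[0.5,0.1,0],[0,0,0]],[[0.6,0.12,0],[0,0,0]],[[0.7,0.14,0],[0,0,0]],[[0.8,0.16,0],[0,0,0]],[[0.9,0.18,0],[0,0,0]],[[1,0.19,0],[0,0,0]]]'
python3 -m inch '[[[0.1,0.02,0],[0,0,-0.1]],[[0.2,0.04,0],[0,0,-0.2]],[[0.3,0.06,0],[0,0,-0.3]],[[0.4,0.08,0],[0,0,-0.4]],[[0.5,0.1,0],[0,0,-0.5]],[[0.6,0.12,0],[0,0,-0.6]],[[0.7,0.14,0],[0,0,-0.7]],[[0.8,0.16,0],[0,0,-0.83]],[[1,0.19,0],[0,0,-0.83]],[[1,0.19,0],[0,0,-0.83]]]'
python3 - <<'E'
from h import *
import pickle
im,c=grab("wrist"); pickle.dump((im,c),open("w3.pkl","wb")); save("w3.png",im)
for P in [(.637,.217,.03),(.633,.218,.055)]: print(proj(c,P))
print(tool().round(3)); h=cv2.cvtColor(im,cv2.COLOR_RGB2HSV); print(h[int(proj(c,(.637,.217,.03))[1]),int(proj(c,(.637,.217,.03))[0])])
E
```

```text
clock: 8.25
position: [0.53, 0.0309, 0.2433]
ee_rot: [0.868, 0.497, -0.0, -0.0]
ft_force: [0.3, -0.1, 0.5]
grip_width: 0.499
grasp_force: 0.0
clock: 9.25
position: [0.5836, 0.0922, 0.2433]
ee_rot: [0.868, 0.497, -0.0, 0.0]
ft_force: [0.2, 0.0, -0.7]
grip_width: 0.504
grasp_force: 0.0
clock: 10.25
position: [0.637, 0.1549, 0.2429]
ee_rot: [0.662, 0.749, 0.0, -0.001]
ft_force: [-1.3, -0.6, 0.8]
grip_width: 0.505
grasp_force: 0.0
[330.19407959 129.74278605]
[326.24031598 129.03301538]
[[-0.122  0.993 -0.001  0.637]
 [ 0.993  0.122  0.001  0.154]
 [ 0.001 -0.001 -1.     0.243]
 [ 0.     0.     0.     1.   ]]
[ 22  98 143]
```

View pics/w3.png

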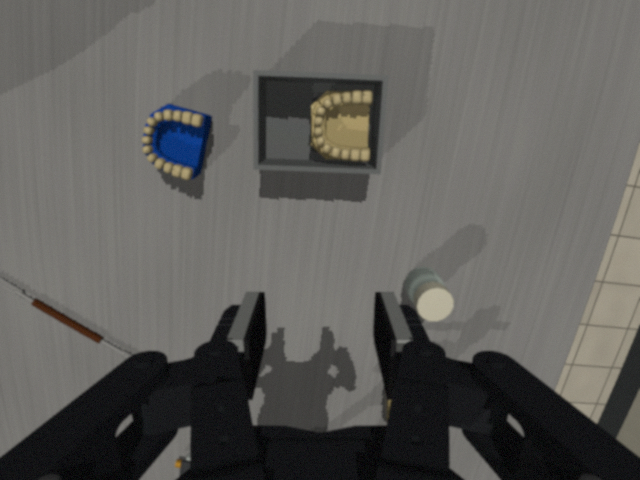

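The wrist view shows the cast in the box at (345,127), with its front teeth at (318,128) pointing left towards the box's free space. I'll fit the cast and the box rim.

```bash
cat >> h.py <<'E'
def yellow(im,c,z,roi):
    x,y,w,h=roi; hs=cv2.cvtColor(im,cv2.COLOR_RGB2HSV); m=cv2.inRange(hs,(12,50,60),(32,255,255)); k=np.zeros_like(m); k[y:y+h,x:x+w]=m[y:y+h,x:x+w]
    k=cv2.morphologyEx(k,cv2.MORPH_OPEN,np.ones((3,3)))
    t=max(cv2.findContours(k,cv2.RETR_EXTERNAL,cv2.CHAIN_APPROX_NONE)[0],key=cv2.contourArea)
    P=np.array([onz(c,*q,z)[:2] for q in t[:,0].astype(float)]); return t,P
E
python3 - <<'E'
from h import *
import pickle
im,c=pickle.load(open("w3.pkl","rb"))
t,P=yellow(im,c,.045,(290,75,100,105)); print(cv2.boundingRect(t),cv2.minAreaRect((P*1000).astype(np.float32)))
g=cv2.cvtColor(im,cv2.COLOR_RGB2GRAY); print(g[100,240:300:3].tolist(),g[60:90:2,290].tolist(),g[120,365:395:2].tolist(),g[155:185:2,300].tolist())
for yaw in (2,3.5,5):
    e=np.array([np.cos(np.radians(yaw)),np.sin(np.radians(yaw))]); n=np.array([-e[1],e[0]])
    a=P@e; b=P@n; print(yaw,"x",a.min().round(4),a.max().round(4),"y",b.min().round(4),b.max().round(4),"center",((a.min()+a.max())/2*e+(b.min()+b.max())/2*n).round(4))
for q in [(254,71),(382,80),(379,174),(257,168)]: print(onz(c,*q,.055).round(4))
E
```

```text
(310, 90, 63, 72) ((644.7379760742188, 221.57061767578125), (50.98637390136719, 57.889617919921875), 6.7409348487854)
[114, 115, 114, 117, 110, 96, 65, 35, 31, 44, 44, 44, 43, 44, 45, 41, 43, 42, 45, 43] [105, 103, 102, 103, 104, 106, 101, 98, 81, 45, 37, 40, 46, 41, 43] [148, 137, 71, 39, 36, 42, 41, 64, 93, 98, 100, 101, 105, 106, 101] [85, 84, 76, 61, 60, 72, 90, 94, 80, 65, 64, 63, 65, 62, 63]
2 x 0.6253 0.6795 y 0.171 0.2298 center [0.645 0.223]
3.5 x 0.6307 0.6839 y 0.1535 0.2121 center [0.6449 0.2226]
5 x 0.6356 0.6878 y 0.1359 0.1942 center [0.6448 0.2221]
[0.5711 0.2555 0.055 ]
[0.6719 0.2611 0.055 ]
[0.6814 0.1872 0.055 ]
[0.5798 0.1798 0.055 ]
```

```bash
python3 -c "
from h import *
plan((.6263,.2195,.032),yaw=96.5)"
```

```text
at [0.6367 0.1541 0.243 ] shift [ 0.825 -0.028  2.638] turn [-0.001 -0.001  0.011] clock 10.3
```

```bash
python3 -m inch '[[[0.1,0,0.1],[0,0,0]],[[0.2,0,0.2],[0,0,0]],[[0.3,0,0.3],[0,0,0]],[[0.4,-0.03,0.4],[0,0,0]],[[0.5,-0.03,0.5],[0,0,0]],[[0.6,-0.03,0.6],[0,0,0]],[[0.7,-0.03,0.7],[0,0,0]],[[0.82,-0.03,0.8],[0,0,0.01]],[[0.82,-0.03,0.9],[0,0,0.01]],[[0.82,-0.03,1],[0,0,0.01]]]' 0.5 50
python3 -m inch '[[[0,0,0.1],[0,0,0]],[[0,0,0.2],[0,0,0]],[[0,0,0.3],[0,0,0]],[[0,0,0.4],[0,0,0]],[[0,0,0.5],[0,0,0]],[[0,0,0.6],[0,0,0]],[[0,0,0.7],[0,0,0]],[[0,0,0.8],[0,0,0]],[[0,0,0.84],[0,0,0]],[[0,0,0.84],[0,0,0]]]'
python3 - <<'E'
from h import *
import pickle
plan((.6263,.2195,.032),yaw=96.5)
im,c=grab("wrist"); pickle.dump((im,c),open("w4.pkl","wb")); save("w4.png",im)
print("front",proj(c,(.6263,.2195,.048)),"ctr",proj(c,(.6447,.2216,.048)))
E
```

```text
clock: 11.3
position: [0.6264, 0.2181, 0.1626]
ee_rot: [0.666, 0.746, -0.0, 0.0]
ft_force: [-0.5, 0.2, -0.5]
grip_width: 0.5
grasp_force: 0.0
clock: 12.3
position: [0.6262, 0.2178, 0.0956]
ee_rot: [0.666, 0.746, -0.0, -0.0]
ft_force: [0.1, 0.7, 1.1]
grip_width: 0.499
grasp_force: 0.0
at [0.6262 0.2178 0.0956] shift [0.021 0.005 0.794] turn [-0.001  0.     0.   ] clock 12.3
front [323.40182636 261.9017958 ] ctr [359.40958331 261.86930163]
```

View pics/w4.png

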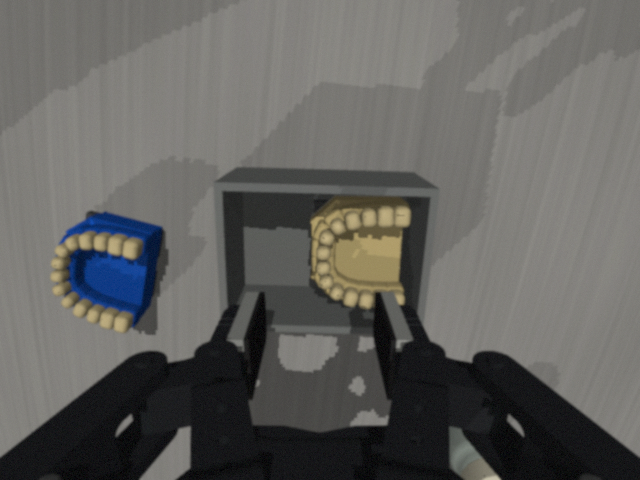

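The wrist view shows the front wall of the arch at columns 312–333 and rows 235–275, as predicted. The fingers bracket it, so I'll go down, close and lift.

```bash
python3 -m inch '[[[0.05,0,0.1],[0,0,0]],[[0.05,0,0.2],[0,0,0]],[[0.05,0,0.3],[0,0,0]],[[0.05,0,0.4],[0,0,0]],[[0.05,0,0.5],[0,0,0]],[[0.05,0,0.6],[0,0,0]],[[0.05,0,0.7],[0,0,0]],[[0.05,0,0.75],[0,0,0]],[[0.05,0,0.79],[0,0,0]],[[0.05,0,0.79],[0,0,0]]]'
python3 -m inch '[[[0,0,0],[0,0,0]],[[0,0,0],[0,0,0]],[[0,0,0],[0,0,0]],[[0,0,0],[0,0,0]],[[0,0,0],[0,0,0]],[[0,0,0],[0,0,0]],[[0,0,0],[0,0,0]],[[0,0,0],[0,0,0]],[[0,0,0],[0,0,0]],[[0,0,0],[0,0,0]]]' 0 50
```

```text
clock: 13.35
position: [0.6258, 0.2218, 0.0326]
ee_rot: [0.666, 0.746, -0.0, -0.0]
ft_force: [0.2, -0.2, -0.5]
grip_width: 0.5
grasp_force: 0.0
clock: 14.35
position: [0.6262, 0.2219, 0.0335]
ee_rot: [0.666, 0.746, 0.0, 0.0]
ft_force: [-0.7, -1.3, 5.6]
grip_width: 0.145
grasp_force: 47.5
```

The width of 12 mm and grip of 47 N show the front wall is held. Lifting and carrying now.

```bash
python3 -m inch '[[[0,0,-0.05],[0,0,0]],[[0,0,-0.1],[0,0,0]],[[0,0,-0.2],[0,0,0]],[[0,0,-0.3],[0,0,0]],[[0,0,-0.4],[0,0,0]],[[0,0,-0.55],[0,0,0]],[[0,0,-0.7],[0,0,0]],[[0,0,-0.85],[0,0,0]],[[0,0,-0.95],[0,0,0]],[[0,0,-1],[0,0,0]]]'
python3 -m inch '[[[-0.05,-0.01,0],[0,0,0]],[[-0.15,-0.03,0],[0,0,0]],[[-0.3,-0.06,0],[0,0,0]],[[-0.45,-0.1,0],[0,0,0]],[[-0.6,-0.15,0],[0,0,0]],[[-0.7,-0.18,0],[0,0,0]],[[-0.8,-0.2,0],[0,0,0]],[[-0.9,-0.22,0],[0,0,0]],[[-0.97,-0.24,0],[0,0,0]],[[-1,-0.25,0],[0,0,0]]]'
python3 -m inch '[[[-0.1,-0.02,0],[0,0,0.02]],[[-0.2,-0.05,0],[0,0,0.04]],[[-0.3,-0.08,0],[0,0,0.06]],[[-0.4,-0.1,0],[0,0,0.09]],[[-0.5,-0.12,0],[0,0,0.12]],[[-0.6,-0.15,0],[0,0,0.15]],[[-0.7,-0.18,0],[0,0,0.18]],[[-0.8,-0.2,0],[0,0,0.21]],[[-0.95,-0.23,0],[0,0,0.24]],[[-1,-0.25,0],[0,0,0.24]]]'
python3 - <<'E'
from h import *
plan((.6016,.0415,.0285),yaw=85.5)
im,c=grab("side"); save("s5.png",cv2.resize(im[120:420,150:450],(600,600))); o=manip.get_obs(); print(o["ft_force"],o["torque"],o["grip_width"])
E
```

```text
clock: 15.35
position: [0.6263, 0.222, 0.1142]
ee_rot: [0.666, 0.746, 0.0, 0.0]
ft_force: [0.4, 0.1, -1.8]
grip_width: 0.141
grasp_force: 47.0
clock: 16.35
position: [0.6151, 0.1394, 0.1129]
ee_rot: [0.666, 0.746, -0.0, 0.0]
ft_force: [0.4, -0.2, -2.1]
grip_width: 0.144
grasp_force: 47.0
clock: 17.35
position: [0.6044, 0.0563, 0.1129]
ee_rot: [0.734, 0.679, -0.0, 0.0]
ft_force: [-0.2, -1.2, -2.3]
grip_width: 0.141
grasp_force: 47.0
at [0.6044 0.0563 0.1129] shift [-0.186 -0.021  1.055] turn [0.    0.001 0.001] clock 17.35
[ 1.17901108 -0.68003591 -2.83962377] [-0.0589722   0.00963644  0.00484407] 0.13820845162963363
```

View pics/s5.png

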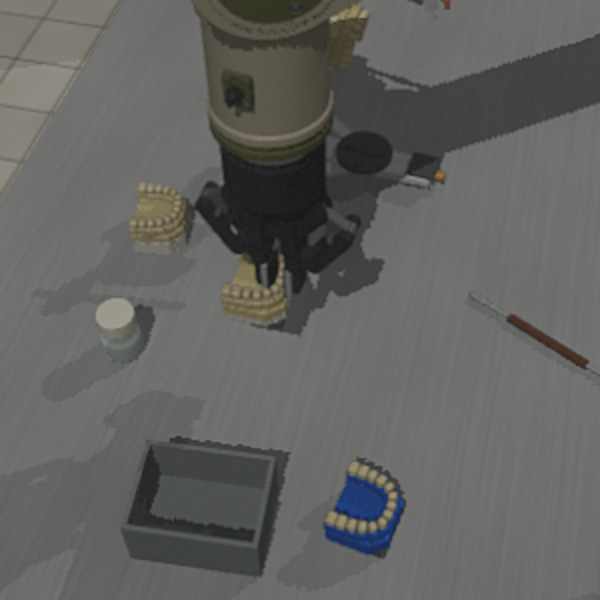

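The cast is held clear of the box at crop (258,290), level, and the box is empty. Now I'll lower it to the bench.

```bash
python3 -m inch '[[[-0.05,0,0.1],[0,0,0]],[[-0.1,0,0.2],[0,0,0]],[[-0.15,0,0.35],[0,0,0]],[[-0.19,-0.02,0.5],[0,0,0]],[[-0.19,-0.02,0.65],[0,0,0]],[[-0.19,-0.02,0.8],[0,0,0]],[[-0.19,-0.02,0.9],[0,0,0]],[[-0.19,-0.02,0.95],[0,0,0]],[[-0.19,-0.02,0.98],[0,0,0]],[[-0.19,-0.02,1],[0,0,0]]]'
python3 -m inch '[[[0,0,0.01],[0,0,0]],[[0,0,0.02],[0,0,0]],[[0,0,0.02],[0,0,0]],[[0,0,0.03],[0,0,0]],[[0,0,0.03],[0,0,0]],[[0,0,0.04],[0,0,0]],[[0,0,0.04],[0,0,0]],[[0,0,0.05],[0,0,0]],[[0,0,0.05],[0,0,0]],[[0,0,0.05],[0,0,0]]]'
```

```text
clock: 18.4
position: [0.6018, 0.0435, 0.0331]
ee_rot: [0.733, 0.68, 0.0, 0.0]
ft_force: [-0.7, 1.0, -1.0]
grip_width: 0.139
grasp_force: 47.0
clock: 19.4
position: [0.6016, 0.0433, 0.029]
ee_rot: [0.733, 0.68, -0.0, 0.0]
ft_force: [-0.0, 0.9, -0.8]
grip_width: 0.14
grasp_force: 47.0
```

```bash
python3 -m inch '[[[0,0,0.01],[0,0,0]],[[0,0,0.01],[0,0,0]],[[0,0,0.02],[0,0,0]],[[0,0,0.02],[0,0,0]],[[0,0,0.02],[0,0,0]],[[0,0,0.02],[0,0,0]],[[0,0,0.02],[0,0,0]],[[0,0,0.02],[0,0,0]],[[0,0,0.02],[0,0,0]],[[0,0,0.02],[0,0,0]]]'
```

```text
clock: 20.4
position: [0.6017, 0.0432, 0.0285]
ee_rot: [0.733, 0.68, -0.0, 0.0]
ft_force: [-6.3, -2.1, 11.8]
grip_width: 0.141
grasp_force: 48.9
```

Firm bench contact at 12 N. Releasing, then backing up and aside so I can look.

```bash
python3 -m inch '[[[0,0,-0.01],[0,0,0]],[[0,0,-0.01],[0,0,0]],[[0,0,-0.01],[0,0,0]],[[0,0,-0.01],[0,0,0]],[[0,0,-0.01],[0,0,0]],[[0,0,-0.05],[0,0,0]],[[0,0,-0.2],[0,0,0]],[[0,0,-0.4],[0,0,0]],[[0,0,-0.6],[0,0,0]],[[0,0,-0.8],[0,0,0]]]' 0.45 50
python3 -m inch '[[[-0.05,0,-0.15],[0,0,0]],[[-0.1,0,-0.3],[0,0,0]],[[-0.2,0,-0.4],[0,0,0]],[[-0.3,0,-0.5],[0,0,0]],[[-0.4,0,-0.6],[0,0,0]],[[-0.5,0,-0.7],[0,0,0]],[[-0.6,0,-0.8],[0,0,0]],[[-0.7,0,-0.8],[0,0,0]],[[-0.8,0,-0.8],[0,0,0]],[[-0.8,0,-0.8],[0,0,0]]]' 1
python3 - <<'E'
from h import *
import pickle
im,c=grab("wrist"); pickle.dump((im,c),open("w6.pkl","wb")); save("w6.png",im)
t,P=yellow(im,c,.04,(200,0,240,285)); print(cv2.boundingRect(t),cv2.minAreaRect((P*1000).astype(np.float32)))
for n,p in [("org",(.62,.042,.04)),("front",(.6016,.043,.043))]: print(n,proj(c,p))
print(tool().round(3),np.round(manip.get_obs()["joint_pos"],2))
E
```

```text
clock: 21.4
position: [0.6019, 0.0434, 0.0935]
ee_rot: [0.733, 0.68, 0.0, 0.0]
ft_force: [0.2, 0.1, 0.9]
grip_width: 0.447
grasp_force: 0.0
clock: 22.4
position: [0.5965, -0.0222, 0.1548]
ee_rot: [0.734, 0.679, -0.001, -0.0]
ft_force: [0.6, 0.5, 0.8]
grip_width: 0.998
grasp_force: 0.0
(308, 80, 82, 95) ((618.5217895507812, 41.00434112548828), (57.973358154296875, 50.100624084472656), 88.83162689208984)
org [351.31238285 127.82784441]
front [322.1495182  128.64912878]
[[ 0.076  0.997 -0.001  0.597]
 [ 0.997 -0.076 -0.    -0.021]
 [-0.    -0.001 -1.     0.155]
 [ 0.     0.     0.     1.   ]] [ 0.63  0.46 -0.86  1.6   0.36  1.25 -0.37]
```

View pics/w6.png

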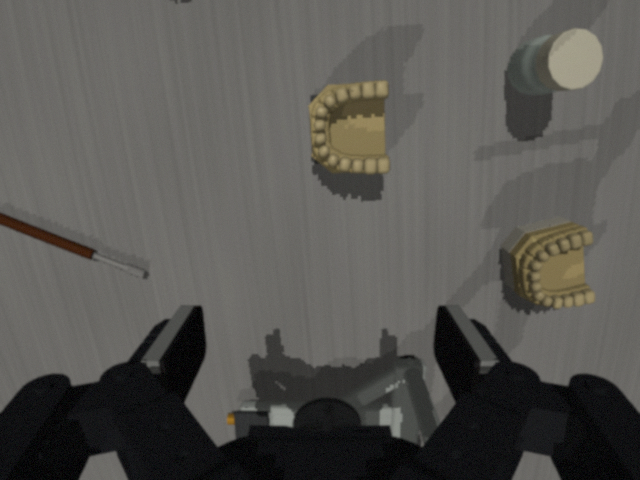

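The wrist view shows the cast upright on the bench, its arch at (350,128) and its front at (318,128). The spare at (560,270) and the jar are untouched. Next is the turn to the leaning pose, with the camera below.

```bash
python3 - <<'E'
from h import *
import pickle
im,c=pickle.load(open("w6.pkl","rb"))
a,b=onz(c,388,82,.043),onz(c,388,173,.043); print(a.round(4),b.round(4),np.degrees(np.arctan2(*(a-b)[:2])))
s,w=plan((.575,.044,.09),yaw=176,lean=-40); print((s/2).round(2),(w/2).round(3))
T=tool(); H=T[:3,:3]@R.from_rotvec(w/2*45,degrees=True).as_matrix(); print("2nd shift",(H.T@(T[:3,:3]@s)/2).round(2))
E
```

```text
[0.6436 0.0677 0.043 ] [0.6418 0.0121 0.043 ] 1.9279504000759489
at [ 0.5965 -0.0212  0.1548] shift [ 0.793 -0.329  0.811] turn [-0.699 -0.694 -1.918] clock 22.45
[ 0.4  -0.16  0.41] [-0.35  -0.347 -0.959]
2nd shift [0.52 0.1  0.26]
```

```bash
python3 -m inch '[[[0.05,-0.02,0.05],[-0.04,-0.04,-0.1]],[[0.1,-0.04,0.1],[-0.07,-0.07,-0.2]],[[0.15,-0.06,0.15],[-0.1,-0.1,-0.3]],[[0.2,-0.08,0.2],[-0.14,-0.14,-0.4]],[[0.25,-0.1,0.25],[-0.18,-0.18,-0.5]],[[0.3,-0.12,0.3],[-0.21,-0.21,-0.6]],[[0.35,-0.14,0.35],[-0.25,-0.25,-0.7]],[[0.4,-0.16,0.41],[-0.3,-0.3,-0.82]],[[0.4,-0.16,0.41],[-0.35,-0.35,-0.96]],[[0.4,-0.16,0.41],[-0.35,-0.35,-0.96]]]'
python3 -m inch '[[[0.05,0.01,0.03],[-0.04,-0.04,-0.1]],[[0.1,0.02,0.05],[-0.07,-0.07,-0.2]],[[0.15,0.03,0.08],[-0.1,-0.1,-0.3]],[[0.2,0.04,0.1],[-0.14,-0.14,-0.4]],[[0.25,0.05,0.13],[-0.18,-0.18,-0.5]],[[0.3,0.06,0.15],[-0.21,-0.21,-0.6]],[[0.35,0.07,0.18],[-0.25,-0.25,-0.7]],[[0.4,0.08,0.2],[-0.3,-0.3,-0.82]],[[0.5,0.1,0.26],[-0.35,-0.35,-0.96]],[[0.52,0.1,0.26],[-0.35,-0.35,-0.96]]]'
python3 - <<'E'
from h import *
y=np.radians(-2); ex=np.array([np.cos(y),np.sin(y),0]); 
P=np.array([.618,.041,.0105])+.020*ex
plan(P,yaw=178,lean=-40); print(np.round(manip.get_obs()["joint_pos"],2), tool().round(3))
E
```

```text
clock: 23.45
position: [0.5849, 0.0133, 0.1218]
ee_rot: [0.417, 0.889, -0.008, 0.188]
ft_force: [-0.1, 0.8, 0.4]
grip_width: 0.999
grasp_force: 0.0
clock: 24.45
position: [0.5744, 0.0442, 0.0891]
ee_rot: [0.031, 0.939, -0.013, 0.343]
ft_force: [0.0, -0.4, 0.5]
grip_width: 1.0
grasp_force: 0.0
at [0.5744 0.0442 0.0891] shift [0.025 0.009 1.264] turn [-0.031  0.003 -0.029] clock 24.45
[ 0.63  0.12 -0.93  2.3   1.31  0.32  0.06] [[-0.763  0.068  0.643  0.574]
 [ 0.05   0.998 -0.047  0.044]
 [-0.645 -0.004 -0.764  0.089]
 [ 0.     0.     0.     1.   ]]
```

```bash
python3 -m inch '[[[0,0,0],[-0.03,0,-0.03]],[[0.02,0,0.1],[-0.03,0,-0.03]],[[0.02,0,0.2],[-0.03,0,-0.03]],[[0.02,0,0.3],[-0.03,0,-0.03]],[[0.02,0,0.4],[-0.03,0,-0.03]],[[0.02,0,0.5],[-0.03,0,-0.03]],[[0.02,0,0.6],[-0.03,0,-0.03]],[[0.02,0,0.7],[-0.03,0,-0.03]],[[0.02,0,0.8],[-0.03,0,-0.03]],[[0.02,0,0.8],[-0.03,0,-0.03]]]'
python3 - <<'E'
from h import *
import pickle
im,c=grab("wrist"); pickle.dump((im,c),open("w7.pkl","wb"))
t,P=yellow(im,c,.04,(0,0,640,330)); print(cv2.boundingRect(t),cv2.contourArea(t)); print([proj(c,p).round(0) for p in [(.6,.013,.043),(.6,.07,.043),(.618,.041,.043)]])
y=np.radians(-2); ex=np.array([np.cos(y),np.sin(y),0])
plan(np.array([.618,.041,.0105])+.020*ex,yaw=178,lean=-40)
E
```

```text
clock: 25.45
position: [0.6164, 0.0415, 0.0402]
ee_rot: [0.02, 0.939, -0.006, 0.343]
ft_force: [-0.1, -0.0, 0.0]
grip_width: 1.001
grasp_force: 0.0
(248, 226, 143, 104) 11192.0
[array([243., 301.]), array([398., 298.]), array([321., 318.])]
at [0.616  0.0417 0.0405] shift [ 0.032 -0.008  0.464] turn [-0.001  0.004 -0.007] clock 25.5
```

```bash
python3 -m inch '[[[0.03,0,0.1],[0,0,0]],[[0.03,0,0.2],[0,0,0]],[[0.03,0,0.3],[0,0,0]],[[0.03,0,0.4],[0,0,0]],[[0.03,0,0.46],[0,0,0]],[[0.03,0,0.46],[0,0,0]],[[0.03,0,0.46],[0,0,0]],[[0.03,0,0.46],[0,0,0]],[[0.03,0,0.46],[0,0,0]],[[0.03,0,0.46],[0,0,0]]]'
python3 -m inch '[[[0,0,0],[0,0,0]],[[0,0,0],[0,0,0]],[[0,0,0],[0,0,0]],[[0,0,0],[0,0,0]],[[0,0,0],[0,0,0]],[[0,0,0],[0,0,0]],[[0,0,0],[0,0,0]],[[0,0,0],[0,0,0]],[[0,0,0],[0,0,0]],[[0,0,0],[0,0,0]]]' 0.3 45
python3 - <<'E'
from h import *
import pickle
T=tool(); print(T.round(4)); print(np.round(manip.get_obs()["joint_pos"],2))
im,c=grab("wrist"); pickle.dump((im,c),open("w8.pkl","wb"))
t,P=yellow(im,c,.04,(0,0,640,400)); print(cv2.boundingRect(t),cv2.contourArea(t))
E
```

```text
clock: 26.5
position: [0.6371, 0.0412, 0.0109]
ee_rot: [0.016, 0.939, -0.006, 0.344]
ft_force: [0.0, -0.6, 0.1]
grip_width: 1.002
grasp_force: 0.0
clock: 27.5
position: [0.6374, 0.0412, 0.011]
ee_rot: [0.016, 0.939, -0.006, 0.344]
ft_force: [-2.8, -1.1, 5.5]
grip_width: 0.672
grasp_force: 48.1
[[-7.628e-01  3.460e-02  6.457e-01  6.374e-01]
 [ 2.630e-02  9.994e-01 -2.250e-02  4.120e-02]
 [-6.461e-01 -1.000e-04 -7.633e-01  1.100e-02]
 [ 0.000e+00  0.000e+00  0.000e+00  1.000e+00]]
[ 0.55  0.48 -0.83  2.19  1.87  0.45 -0.29]
(229, 268, 181, 130) 17537.5
```

Held across the sides: width 57 mm, 48 N. I'll refine the seat from the three earlier views, then lift.

```bash
python3 - <<'E'
from h import *
import pickle
D=pickle.load(open("d0.pkl","rb")); V={"scene":D["scene"],"side":D["side"],"w2":pickle.load(open("w2.pkl","rb"))}
for n,(im,c) in V.items():
    g=cv2.cvtColor(im,cv2.COLOR_RGB2GRAY)
    u,v=proj(c,(.586,-.205,.026))
    for th in (50,56,62):
        k=np.zeros_like(g); cv2.circle(k,(int(u),int(v)),{"scene":20,"side":20,"w2":34}[n],1,-1); k=cv2.morphologyEx(((g<th)&(k>0)).astype(np.uint8),cv2.MORPH_CLOSE,np.ones((5,5)))
        t=max(cv2.findContours(k,cv2.RETR_EXTERNAL,cv2.CHAIN_APPROX_NONE)[0],key=cv2.contourArea)
        P=np.array([onz(c,*q,.026)[:2] for q in t[:,0].astype(float)]); e=cv2.fitEllipse((P*1000).astype(np.float32)); print(n,th,np.round(e[0],1),np.round(e[1],1),cv2.boundingRect(t),(int(u),int(v)))
E
python3 -m inch '[[[0.02,0,-0.02],[0,0,0]],[[0.06,0,-0.06],[0,0,0]],[[0,0,-0.1],[0,0,0]],[[-0.1,0,-0.15],[0,0,0]],[[-0.2,0,-0.2],[0,0,0]],[[-0.3,0,-0.3],[0,0,0]],[[-0.38,0,-0.4],[0,0,0]],[[-0.42,0,-0.48],[0,0,0]],[[-0.45,0,-0.53],[0,0,0]],[[-0.46,0,-0.54],[0,0,0]]]'
```

```text
scene 50 [ 593.1 -197.5] [47.  50.7] (259, 182, 30, 24) (275, 190)
scene 56 [ 590.6 -201.9] [55.6 60.4] (259, 181, 30, 27) (275, 190)
scene 62 [ 589.7 -201.8] [58.1 64.3] (258, 180, 36, 28) (275, 190)
side 50 [ 586.4 -194.8] [52.5 62.8] (319, 187, 27, 23) (332, 195)
side 56 [ 586.3 -199.1] [55.3 68.9] (319, 187, 27, 23) (332, 195)
side 62 [ 587.2 -197.7] [58.2 73.7] (317, 186, 29, 24) (332, 195)
w2 50 [ 583.9 -207.5] [45.4 55.3] (332, 126, 52, 54) (355, 151)
w2 56 [ 585.1 -207.1] [56.6 59.1] (329, 126, 58, 55) (355, 151)
w2 62 [ 585.1 -207.7] [57.6 60.5] (328, 125, 61, 57) (355, 151)
clock: 28.55
position: [0.6367, 0.0412, 0.0673]
ee_rot: [0.016, 0.939, -0.006, 0.344]
ft_force: [0.1, -0.1, -1.6]
grip_width: 0.676
grasp_force: 48.1
```

```bash
python3 - <<'E'
from h import *
s,w=plan((.5555,-.2025,.091),yaw=175.5,lean=-40)
print(np.round(manip.get_obs()["joint_pos"],2))
E
```

```text
at [0.6367 0.0412 0.0673] shift [ 0.504 -3.08  -0.812] turn [0.036 0.004 0.043] clock 28.55
[ 0.57  0.32 -0.85  2.18  1.51  0.37  0.  ]
```

```bash
python3 -m inch '[[[0.02,-0.05,-0.04],[0,0,0]],[[0.08,-0.15,-0.12],[0,0,0]],[[0.15,-0.25,-0.24],[0,0,0]],[[0.22,-0.35,-0.36],[0,0,0]],[[0.3,-0.45,-0.48],[0,0,0]],[[0.37,-0.56,-0.6],[0,0,0]],[[0.43,-0.67,-0.7],[0,0,0]],[[0.48,-0.78,-0.78],[0,0,0]],[[0.5,-0.89,-0.81],[0,0,0]],[[0.5,-1,-0.81],[0,0,0]]]'
python3 -m inch '[[[0,-0.1,0],[0,0,0]],[[0,-0.2,0],[0,0,0]],[[0,-0.3,0],[0,0,0]],[[0,-0.4,0],[0,0,0]],[[0,-0.5,0],[0,0,0]],[[0,-0.6,0],[0,0,0]],[[0,-0.7,0],[0,0,0]],[[0,-0.8,0],[0,0,0]],[[0,-0.9,0],[0,0,0]],[[0,-1,0],[0,0,0]]]'
python3 -m inch '[[[0,-0.1,0],[0,0,0.01]],[[0,-0.2,0],[0.01,0,0.01]],[[0,-0.3,0],[0.01,0,0.02]],[[0,-0.4,0],[0.02,0,0.02]],[[0,-0.5,0],[0.02,0,0.03]],[[0,-0.65,0],[0.03,0,0.03]],[[0,-0.8,0],[0.04,0,0.04]],[[0,-0.95,0],[0.04,0,0.04]],[[0,-1.05,0],[0.04,0,0.04]],[[0,-1.08,0],[0.04,0,0.04]]]'
python3 - <<'E'
from h import *
import pickle
T=tool(); print(T.round(4), np.round(manip.get_obs()["joint_pos"],2))
im,c=grab("wrist"); pickle.dump((im,c),open("w9.pkl","wb")); save("w9.png",im)
for p in [(.586,-.205,.026),(.521,-.2,.026)]: print(proj(c,p))
E
```

```text
clock: 29.55
position: [0.561, -0.0375, 0.0907]
ee_rot: [0.016, 0.939, -0.007, 0.344]
ft_force: [0.2, -0.4, -1.4]
grip_width: 0.672
grasp_force: 48.1
clock: 30.55
position: [0.5583, -0.1173, 0.0904]
ee_rot: [0.017, 0.939, -0.007, 0.343]
ft_force: [-0.9, -0.2, -1.4]
grip_width: 0.671
grasp_force: 48.1
[[-7.639e-01  3.590e-02  6.443e-01  5.583e-01]
 [ 2.680e-02  9.994e-01 -2.380e-02 -1.173e-01]
 [-6.448e-01 -9.000e-04 -7.644e-01  9.040e-02]
 [ 0.000e+00  0.000e+00  0.000e+00  1.000e+00]] [ 1.46  0.2  -1.29  2.3   0.61  0.11  1.19]
[166.93373662 222.09606711]
[125.27049257 135.79826254]out of range; nothing moved
```

```bash
python3 -m inch '[[[0,-0.1,0],[0,0,0.01]],[[0,-0.2,0],[0.01,0,0.01]],[[0,-0.3,0],[0.01,0,0.02]],[[0,-0.4,0],[0.02,0,0.02]],[[0,-0.5,0],[0.02,0,0.03]],[[0,-0.6,0],[0.03,0,0.03]],[[0,-0.7,0],[0.04,0,0.04]],[[0,-0.85,0],[0.04,0,0.04]],[[0,-0.95,0],[0.04,0,0.04]],[[0,-1,0],[0.04,0,0.04]]]'
python3 - <<'E'
from h import *
import pickle
T=tool(); print(T.round(4), np.round(manip.get_obs()["joint_pos"],2))
im,c=grab("wrist"); pickle.dump((im,c),open("w9.pkl","wb")); save("w9.png",im)
for p in [(.586,-.205,.026),(.521,-.2,.026)]: print(proj(c,p))
E
```

```text
clock: 31.6
position: [0.5566, -0.1971, 0.0911]
ee_rot: [0.037, 0.938, -0.015, 0.344]
ft_force: [-0.1, 0.2, -2.0]
grip_width: 0.674
grasp_force: 48.2
[[-0.7613  0.08    0.6435  0.5566]
 [ 0.059   0.9968 -0.0541 -0.1971]
 [-0.6458 -0.0032 -0.7635  0.0911]
 [ 0.      0.      0.      1.    ]] [ 1.6   0.33 -1.3   2.24  0.66  0.16  1.31]
[311.43969044 219.68256066]
[308.23016637 130.68227743]
```

View pics/w9.png

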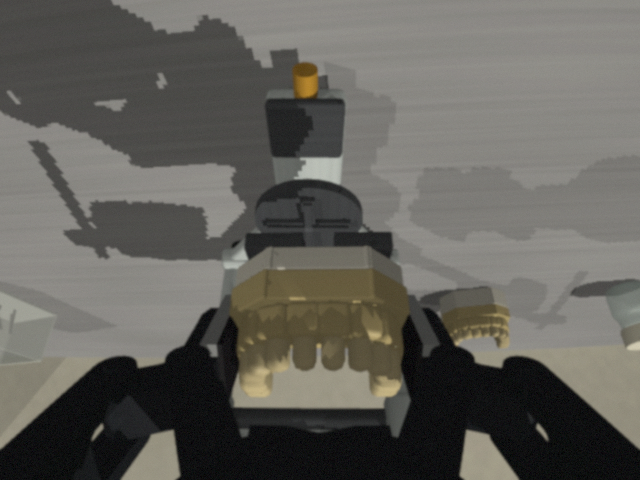

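The upside-down wrist view shows the cast held upright, its plaster edge at row 248 (columns 275–368) and its dark pads at row 240. The disc is at (309,210), columns 256–362, and the table is at (306,128). I'll fit the disc arc and the cast edge here.

```bash
python3 - <<'E'
from h import *
import pickle
from scipy.optimize import least_squares
im,c=pickle.load(open("w9.pkl","rb")); g=cv2.GaussianBlur(cv2.cvtColor(im,cv2.COLOR_RGB2GRAY),(3,3),0).astype(int)
pts=[]
for u in range(272,346,4):
    col=g[165:205,u]; d=col[3:]-col[:-3]; i=int(np.argmin(d)); pts.append((u,165+i+1.5,int(d[i])))
print(pts)
for v in (200,205,210,215): print(v,g[v,246:268].tolist(),g[v,350:374].tolist())
for u in (300,320,345): print(u,g[228:260,u].tolist())
print("row 150 table",g[140,258:276].tolist(),g[140,336:354].tolist())
print("row 165 bar",g[168,266:284].tolist(),g[168,330:350].tolist())
T=tool()
y=np.arctan2(-T[0,1],T[1,1]); ex=np.array([np.cos(y),np.sin(y),0]); ey=np.array([-ex[1],ex[0],0]); O=T[:3,3]-.0194*ex-[0,0,.011]
print("yaw",np.degrees(y),"origin",O)
for a,b,z in [(-25,0,6),(-25,0,14),(-24,0,0),(-24,5,0),(-24,-5,0)]: print((a,b,z),proj(c,O+a/1e3*ex+b/1e3*ey+[0,0,z/1e3]).round(1))
E
```

```text
[(272, 186.5, -26), (276, 184.5, -45), (280, 182.5, -46), (284, 181.5, -49), (288, 180.5, -49), (292, 179.5, -54), (296, 179.5, -100), (300, 179.5, -106), (304, 178.5, -108), (308, 178.5, -109), (312, 178.5, -112), (316, 179.5, -112), (320, 179.5, -109), (324, 180.5, -112), (328, 181.5, -107), (332, 182.5, -106), (336, 183.5, -105), (340, 184.5, -73), (344, 187.5, -58)]
200 [77, 77, 76, 75, 76, 76, 76, 75, 74, 73, 69, 61, 51, 43, 39, 38, 39, 40, 41, 40, 38, 37] [59, 56, 51, 47, 47, 47, 50, 59, 77, 98, 115, 124, 127, 127, 127, 127, 127, 127, 127, 127, 126, 126, 126, 127]
205 [91, 81, 77, 77, 77, 78, 78, 76, 73, 66, 54, 46, 46, 54, 62, 65, 67, 67, 66, 66, 67, 66] [65, 65, 66, 67, 65, 61, 57, 52, 49, 54, 71, 94, 112, 120, 122, 123, 123, 123, 123, 123, 123, 123, 123, 123]
210 [83, 79, 78, 79, 78, 78, 78, 77, 71, 64, 61, 63, 66, 67, 66, 67, 68, 68, 68, 68, 67, 66] [66, 67, 67, 67, 67, 67, 66, 65, 64, 62, 63, 74, 93, 109, 119, 122, 122, 122, 121, 120, 120, 121, 121, 121]
215 [79, 78, 78, 77, 77, 77, 77, 75, 72, 69, 68, 67, 66, 65, 66, 67, 68, 68, 67, 67, 66, 66] [66, 67, 68, 67, 67, 67, 66
[... 380 characters left out ...]
0, 62, 56, 45, 38, 36, 37, 36, 36, 35, 35, 37, 37, 36, 36, 38, 47, 66, 87, 100, 105, 106, 106, 106, 106, 107, 107, 108, 109, 109, 108]
row 150 table [79, 78, 77, 77, 78, 79, 79, 78, 78, 75, 69, 59, 47, 40, 37, 36, 36, 37] [67, 68, 68, 67, 68, 75, 90, 107, 117, 120, 119, 119, 119, 119, 119, 119, 119, 119]
row 165 bar [77, 78, 77, 76, 77, 78, 81, 88, 97, 103, 104, 103, 102, 102, 103, 102, 103, 103] [182, 182, 183, 185, 187, 186, 185, 183, 180, 175, 166, 152, 137, 129, 126, 126, 126, 126, 126, 126]
yaw -4.605999800791419 origin [ 0.53728238 -0.19580288  0.08005371]
(-25, 0, 6) [321.5 241.2]
(-25, 0, 14) [321.5 263.5]
(-24, 0, 0) [321.4 227.2]
(-24, 5, 0) [336.8 227.2]
(-24, -5, 0) [306.1 227.1]
```

```bash
python3 - <<'E'
from h import *
import pickle
from scipy.optimize import least_squares
im,c=pickle.load(open("w9.pkl","rb")); g=cv2.GaussianBlur(cv2.cvtColor(im,cv2.COLOR_RGB2GRAY),(3,3),0).astype(float)
y=np.radians(-4.6); ex=np.array([np.cos(y),np.sin(y)]); ey=np.array([-ex[1],ex[0]])
pts=[]
for u in list(range(272,298,3))+list(range(322,350,3)):
    col=g[182:212,u]; d=col[3:]-col[:-3]; i=int(np.argmax(d)); pts.append((u,182+i+1.5)); 
print(pts)
W=np.array([onz(c,*p,.026)[:2] for p in pts+[(254.5,211),(362.3,214)]])
f=least_squares(lambda q:np.linalg.norm(W-q,axis=1)-.030,[.586,-.205],loss="soft_l1",f_scale=.001); print("seat",f.x.round(4),(np.linalg.norm(W-f.x,axis=1)*1e3-30).round(1))
print("row237",g[237,240:400:2].astype(int).tolist())
for u in (262,285,300,345,360): 
    print(u,"pad low",228+np.argmin(g[228:240,u][2:]-g[228:240,u][:-2])+1,"plaster",240+np.argmax(g[240:256,u][2:]-g[240:256,u][:-2])+1)
np.save("seat.npy",f.x)
for z,r in ((.0801,232),(.0861,246.5)):
    print(z,onz(c,321,r,z).round(4))
# ribs
print("xrib row195",g[195,290:330].astype(int).tolist()); print("yrib col280",g[205:232,275].astype(int).tolist())
E
```

```text
[(272, 201.5), (275, 201.5), (278, 198.5), (281, 198.5), (284, 198.5), (287, 198.5), (290, 198.5), (293, 198.5), (296, 197.5), (322, 188.5), (325, 189.5), (328, 189.5), (331, 190.5), (334, 191.5), (337, 192.5), (340, 193.5), (343, 195.5), (346, 196.5), (349, 198.5)]
seat [ 0.5908 -0.2027] [ 1.1 -0.   0.6 -0.3 -1.2 -2.1 -2.9 -3.6 -3.5  1.9  1.3  1.5  1.1  0.8
  0.5  0.3 -0.4 -0.4 -0.8  5.5 -3. ]
row237 [79, 79, 73, 46, 36, 36, 36, 34, 36, 35, 34, 35, 36, 36, 36, 35, 34, 34, 33, 34, 35, 36, 35, 36, 34, 36, 37, 36, 36, 36, 36, 39, 54, 64, 66, 63, 62, 61, 58, 59, 61, 65, 66, 65, 66, 67, 63, 44, 36, 38, 36, 35, 36, 36, 35, 35, 35, 37, 36, 37, 36, 36, 35, 36, 36, 35, 37, 36, 34, 36, 37, 36, 36, 36, 35, 46, 91, 123, 126, 131]
262 pad low 233 plaster 251
285 pad low 232 plaster 247
300 pad low 232 plaster 246
345 pad low 232 plaster 246
360 pad low 232 plaster 246
0.0801 [ 0.5162 -0.1942  0.0801]
0.0861 [ 0.5155 -0.1942  0.0861]
xrib row195 [34, 34, 35, 36, 37, 37, 37, 41, 48, 54, 57, 57, 56, 56, 57, 57, 58, 60, 62, 63, 63, 62, 61, 62, 64, 65, 67, 68, 68, 67, 66, 66, 65, 65, 65, 65, 65, 64, 64, 64]
yrib col280 [66, 66, 66, 66, 66, 67, 67, 68, 68, 68, 67, 65, 62, 55, 45, 39, 39, 44, 48, 45, 40, 40, 49, 58, 63, 64, 60]
```

```bash
python3 - <<'E'
from h import *
import pickle
from scipy.optimize import least_squares
im,c=pickle.load(open("w9.pkl","rb"))
y=np.radians(-4.6); ex=np.array([np.cos(y),np.sin(y)]); ey=np.array([-ex[1],ex[0]])
A=[(272,186.5),(276,184.5),(280,182.5),(284,181.5),(288,180.5),(292,179.5),(296,179.5),(300,179.5),(304,178.5),(308,178.5),(312,178.5),(316,179.5),(320,179.5),(324,180.5),(328,181.5),(332,182.5),(336,183.5),(340,184.5)]
B=[(322,188.5),(325,189.5),(328,189.5),(331,190.5),(334,191.5),(337,192.5),(340,193.5),(343,195.5),(346,196.5),(349,198.5),(358.5,207),(259,205),(255,210)]
for n,pt,z in (("low",A,.020),("top",B,.026)):
    W=np.array([onz(c,*p,z)[:2] for p in pt])
    f=least_squares(lambda q:np.linalg.norm(W-q,axis=1)-.030,[.586,-.205],loss="soft_l1",f_scale=.001); print(n,f.x.round(4),(np.linalg.norm(W-f.x,axis=1)*1e3-30).round(1))
print("table front/back mid", onz(c,306,98,.026).round(4),onz(c,308.5,157,.026).round(4), "table sides",onz(c,268.5,140,.026).round(4),onz(c,342.5,140,.026).round(4))
p=(onz(c,303.5,237,.0785)+onz(c,333.5,237,.0785))/2; F=np.array([onz(c,318.6,232,.0801)[0],onz(c,318.6,232,.0801)[1]])
print("cast origin cam",(F+.024*ex).round(4))
print("y-rib row222 z.031",onz(c,308,221,.031).round(4))
E
```

```text
low [ 0.5882 -0.2071] [-0.1 -0.   0.3  0.1  0.1  0.2 -0.2 -0.5  0.1  0.1  0.2 -0.3  0.1 -0.2
 -0.2 -0.1  0.1  0.5]
top [ 0.5877 -0.207 ] [-0.  -0.3  0.2  0.  -0.1 -0.   0.1 -0.3  0.1  0.   0.3 -0.1  0.4]
table front/back mid [ 0.5043 -0.1991  0.026 ] [ 0.5367 -0.2015  0.026 ] table sides [ 0.5249 -0.2176  0.026 ] [ 0.5274 -0.1859  0.026 ]
cast origin cam [ 0.54  -0.197]
y-rib row222 z.031 [ 0.5799 -0.2062  0.031 ]
```

The disc fit residuals are under 0.5 mm. The seat and the cast give a relative move of (48, -10.5) mm, which agrees with the earlier estimates. Moving over the key.

```bash
python3 -c "
from h import *
plan((.6046,-.2076,.0485),yaw=175.2,lean=-40)
T=tool()[:3,:3].T; print('10mm down:',(T@[0,0,-.01]/.08).round(4),'10mm x',(T@[.01,0,0]/.08).round(4))"
```

```text
at [ 0.5566 -0.1974  0.0911] shift [-0.121 -0.078  0.799] turn [-0.     0.005  0.006] clock 31.65
10mm down: [0.0807 0.0004 0.0954] 10mm x [-0.0952  0.01    0.0804]
```

```bash
python3 -m inch '[[[-0.01,-0.01,0.06],[0,0,0]],[[-0.02,-0.02,0.14],[0,0,0]],[[-0.04,-0.03,0.24],[0,0,0]],[[-0.05,-0.04,0.34],[0,0,0]],[[-0.07,-0.05,0.45],[0,0,0]],[[-0.09,-0.06,0.56],[0,0,0]],[[-0.1,-0.07,0.66],[0,0,0]],[[-0.11,-0.08,0.74],[0,0,0]],[[-0.12,-0.08,0.79],[0,0,0]],[[-0.12,-0.08,0.8],[0,0,0]]]'
python3 - <<'E'
from h import *
import pickle
plan((.6046,-.2076,.0485),yaw=175.2,lean=-40); plan((.6046,-.2076,.037),yaw=175.2,lean=-40)
print(tool().round(4),np.round(manip.get_obs()["joint_pos"],2))
im,c=grab("wrist"); pickle.dump((im,c),open("w10.pkl","wb"))
g=cv2.cvtColor(im,cv2.COLOR_RGB2GRAY); print([g[r,250:375:3].tolist() for r in (225,230,235,240)])
im,c=grab("side"); pickle.dump((im,c),open("s10.pkl","wb"))
E
```

```text
clock: 32.65
position: [0.605, -0.2056, 0.0482]
ee_rot: [0.036, 0.938, -0.015, 0.343]
ft_force: [-0.2, -0.1, -1.5]
grip_width: 0.669
grasp_force: 48.2
at [ 0.605  -0.2056  0.0482] shift [ 0.    -0.025 -0.005] turn [0.002 0.005 0.008] clock 32.65
at [ 0.605  -0.2056  0.0482] shift [ 0.093 -0.025  0.105] turn [0.002 0.005 0.008] clock 32.65
[[-0.7615  0.0776  0.6436  0.605 ]
 [ 0.0573  0.997  -0.0524 -0.2056]
 [-0.6457 -0.0031 -0.7636  0.0482]
 [ 0.      0.      0.      1.    ]] [ 1.11  0.38 -0.82  2.16  1.08  0.07  0.85]
[[40, 39, 40, 38, 38, 41, 38, 35, 39, 42, 37, 40, 30, 32, 33, 27, 30, 32, 31, 34, 33, 35, 31, 34, 29, 29, 32, 34, 31, 30, 29, 29, 35, 33, 35, 34, 31, 32, 29, 35, 57, 55], [40, 43, 41, 41, 37, 40, 40, 39, 39, 41, 40, 40, 37, 29, 32, 34, 31, 34, 33, 33, 31, 30, 32, 34, 31, 30, 30, 35, 31, 32, 29, 32, 28, 30, 33, 31, 33, 33, 37, 42, 60, 60], [36, 37, 41, 37, 39, 39, 36, 38, 37, 39, 38, 39, 36, 37, 37, 35, 35, 38, 32, 33, 32, 33, 33, 30, 31, 31, 33, 28, 34, 38, 38, 39, 40, 36, 34, 39, 42, 36, 38, 34, 39, 38], [41, 41, 37, 41, 41, 42, 40, 36, 40, 40, 40, 41, 43, 39, 40, 40, 43, 41, 27, 34, 28, 34, 33, 33, 30, 34, 35, 33, 37, 37, 36, 41, 35, 40, 40, 38, 42, 42, 38, 37, 36, 37]]
```

```bash
python3 -m inch '[[[0,-0.025,0],[0,0,0]],[[0,-0.025,0],[0,0,0.01]],[[0.01,-0.025,0.01],[0,0,0.01]],[[0.02,-0.025,0.02],[0,0,0.01]],[[0.03,-0.025,0.03],[0,0,0.01]],[[0.04,-0.025,0.04],[0,0,0.01]],[[0.045,-0.025,0.05],[0,0,0.01]],[[0.05,-0.025,0.055],[0,0,0.01]],[[0.055,-0.025,0.065],[0,0,0.01]],[[0.06,-0.025,0.07],[0,0,0.01]]]'
python3 -c "
from h import *
plan((.6046,-.2076,.037),yaw=175.2,lean=-40); o=manip.get_obs(); print(o['ft_force'],np.round(o['joint_pos'],2))"
```

```text
clock: 33.75
position: [0.6045, -0.2085, 0.0411]
ee_rot: [0.04, 0.938, -0.014, 0.344]
ft_force: [-0.4, -0.3, -1.4]
grip_width: 0.672
grasp_force: 48.2
at [ 0.6045 -0.2085  0.0411] shift [0.033 0.012 0.039] turn [ 0.     0.005 -0.002] clock 33.75
[-0.449022   -0.31907012 -1.38619087] [ 1.11  0.41 -0.82  2.16  1.33  0.07  0.62]
```

```bash
python3 -m inch '[[[0,0.01,0],[0,0,0]],[[0.005,0.01,0.005],[0,0,0]],[[0.01,0.01,0.01],[0,0,0]],[[0.014,0.01,0.016],[0,0,0]],[[0.018,0.01,0.021],[0,0,0]],[[0.022,0.01,0.026],[0,0,0]],[[0.026,0.01,0.03],[0,0,0]],[[0.028,0.01,0.034],[0,0,0]],[[0.03,0.01,0.036],[0,0,0]],[[0.032,0.01,0.038],[0,0,0]]]'
python3 -c "
from h import *
plan((.6046,-.2076,.037),yaw=175.2,lean=-40); o=manip.get_obs(); print(o['ft_force'],np.round(o['joint_pos'],2))"
```

```text
clock: 34.75
position: [0.6046, -0.2077, 0.0371]
ee_rot: [0.04, 0.938, -0.014, 0.344]
ft_force: [0.1, 0.2, -2.0]
grip_width: 0.674
grasp_force: 48.2
at [ 0.6046 -0.2077  0.0371] shift [0.    0.001 0.001] turn [ 0.     0.005 -0.002] clock 34.75
[ 0.1427303   0.1585101  -2.03669292] [ 1.1   0.41 -0.81  2.16  1.47  0.07  0.47]
```

```bash
python3 -m inch '[[[0.002,0,0.002],[0,0,0]],[[0.004,0,0.004],[0,0,0]],[[0.006,0,0.006],[0,0,0]],[[0.008,0,0.009],[0,0,0]],[[0.01,0,0.012],[0,0,0]],[[0.011,0,0.013],[0,0,0]],[[0.012,0,0.014],[0,0,0]],[[0.012,0,0.014],[0,0,0]],[[0.012,0,0.014],[0,0,0]],[[0.012,0,0.014],[0,0,0]]]'
python3 -c "
from h import *
plan((.6046,-.2076,.037),yaw=175.2,lean=-40); o=manip.get_obs(); print(o['ft_force'])"
```

```text
clock: 35.75
position: [0.6056, -0.2078, 0.037]
ee_rot: [0.04, 0.938, -0.014, 0.345]
ft_force: [-6.3, 1.2, 11.0]
grip_width: 0.666
grasp_force: 49.7
at [ 0.6056 -0.2078  0.037 ] shift [ 0.009  0.002 -0.009] turn [ 0.     0.008 -0.001] clock 35.75
[-6.34552001  1.19373866 11.01166168]
```

Contact of 13 N at exactly the home height. Releasing.

```bash
python3 -m inch '[[[-0.006,0,-0.007],[0,0,0]],[[-0.006,0,-0.007],[0,0,0]],[[-0.006,0,-0.007],[0,0,0]],[[-0.006,0,-0.007],[0,0,0]],[[-0.006,0,-0.007],[0,0,0]],[[-0.006,0,-0.007],[0,0,0]],[[-0.006,0,-0.007],[0,0,0]],[[-0.006,0,-0.007],[0,0,0]],[[-0.006,0,-0.007],[0,0,0]],[[-0.006,0,-0.007],[0,0,0]]]' 1
python3 -m inch '[[[0,0,-0.1],[0,0,0]],[[0,0,-0.2],[0,0,0]],[[0,0,-0.3],[0,0,0]],[[0,0,-0.4],[0,0,0]],[[0,0,-0.5],[0,0,0]],[[0,0,-0.6],[0,0,0]],[[0,0,-0.7],[0,0,0]],[[0,0,-0.8],[0,0,0]],[[0,0,-0.9],[0,0,0]],[[0,0,-1],[0,0,0]]]'
python3 - <<'E'
from h import *
import pickle
o=manip.get_obs(); print(np.round(o["joint_pos"],2))
im,c=grab("wrist"); pickle.dump((im,c),open("w11.pkl","wb")); save("w11.png",im)
g=cv2.cvtColor(im,cv2.COLOR_RGB2GRAY)
y=np.radians(-5); ex=np.array([np.cos(y),np.sin(y),0]); ey=np.array([-ex[1],ex[0],0]); O=np.array([.588,-.207,.026])
for a,b,z in [(-24,0,0),(-25,0,6),(-24,24,0),(-24,-24,0),(-25,0,24)]: print((a,b,z),proj(c,O+a/1e3*ex+b/1e3*ey+[0,0,z/1e3]).round(1))
t,P=yellow(im,c,.05,(150,120,340,260)); print(cv2.boundingRect(t))
u=int(proj(c,O)[0]); v=int(proj(c,O-.025*ex)[1]); print(u,v)
for du in (-12,0,15): print(g[v-25:v+35,u+du].tolist())
T=tool(); print(T.round(3))
im,c=grab("scene"); save("sc11.png",im); im,c=grab("side"); save("si11.png",im)
E
```

```text
clock: 36.75
position: [0.6045, -0.2077, 0.0363]
ee_rot: [0.04, 0.938, -0.014, 0.344]
ft_force: [-0.4, -0.6, 0.8]
grip_width: 1.002
grasp_force: 0.0
clock: 37.75
position: [0.5528, -0.2034, 0.0976]
ee_rot: [0.04, 0.938, -0.014, 0.343]
ft_force: [-0.5, 0.1, 0.6]
grip_width: 1.0
grasp_force: 0.0
[ 1.74  0.44 -1.45  2.24  0.94  0.25  1.1 ]
(-24, 0, 0) [320.  189.3]
(-25, 0, 6) [320.  197.2]
(-24, 24, 0) [365.6 189.4]
(-24, -24, 0) [274.3 189.4]
(-25, 0, 24) [320.1 226.2]
(263, 210, 113, 93)
319 188
[157, 160, 159, 159, 159, 159, 159, 162, 160, 156, 141, 103, 57, 35, 28, 32, 32, 26, 35, 36, 51, 58, 59, 57, 49, 36, 33, 30, 31, 32, 25, 31, 27, 32, 42, 64, 81, 91, 93, 91, 92, 95, 93, 94, 94, 93, 98, 98, 84, 78, 77, 80, 79, 78, 77, 77, 79, 77, 82, 76]
[160, 158, 161, 159, 162, 160, 159, 162, 158, 143, 105, 58, 34, 31, 29, 29, 33, 31, 36, 46, 53, 56, 56, 55, 56, 59, 50, 41, 30, 32, 31, 34, 28, 29, 46, 69, 89, 93, 97, 98, 97, 101, 99, 102, 101, 110, 128, 130, 105, 82, 80, 80, 79, 78, 81, 80, 81, 83, 83, 83]
[164, 161, 164, 163, 163, 162, 162, 164, 164, 163, 149, 116, 70, 45, 36, 35, 31, 32, 32, 35, 47, 52, 55, 55, 55, 47, 39, 32, 30, 32, 27, 31, 31, 34, 55, 79, 92, 94, 96, 98, 97, 96, 97, 100, 101, 110, 124, 118, 93, 82, 81, 81, 81, 81, 82, 83, 80, 83, 85, 82]
[[-0.761  0.085  0.643  0.552]
 [ 0.066  0.996 -0.054 -0.204]
 [-0.646  0.001 -0.764  0.098]
 [ 0.     0.     0.     1.   ]]
```

The wrist numbers show the pad edge at row 188 and the plaster edge at row 197.5, against predicted 189.3 and 197.2 for the cast home on the key. Next I'll measure the frame's opening and back out from under the pin.

```bash
python3 - <<'E'
from h import *
import pickle
D=pickle.load(open("d0.pkl","rb")); cs=D["scene"][1]; ci=D["side"][1]
y=np.radians(-5); ex=np.array([np.cos(y),np.sin(y),0]); O=np.array([.588,-.207,0])+.010*ex
tip=tri([ray(cs,296.5,103.5),ray(ci,362,121.5)]); print("tip tri",tip.round(4))
for t in (1.25,1.3,1.35):
    B=O+(60-135*np.cos(t)+7*np.sin(t))/1e3*ex+[0,0,(118+135*np.sin(t)+7*np.cos(t))/1e3]
    Tp=B+88/1e3*(-np.sin(t)*ex+[0,0,-np.cos(t)]); print(t,"block",B.round(4),"tip",Tp.round(4),"px",proj(cs,B).round(0),proj(ci,B).round(0),proj(cs,Tp).round(0),proj(ci,Tp).round(0))
s,w=plan((.463,-.2,.16),yaw=175,lean=-40)
E
python3 -m inch '[[[0.05,0,-0.12],[0,0,0]],[[0.1,0,-0.22],[0,0,0]],[[0.15,0,-0.32],[0,0,0]],[[0.2,0,-0.42],[0,0,0]],[[0.25,0,-0.52],[0,0,0]],[[0.3,0,-0.62],[0,0,0]],[[0.35,0,-0.72],[0,0,0]],[[0.38,0,-0.82],[0,0,0]],[[0.4,0,-0.92],[0,0,0]],[[0.4,0,-1],[0,0,0]]]'
python3 -c "
from h import *
plan((.463,-.2,.235),yaw=175,lean=0)"
```

```text
tip tri [ 0.5367 -0.2055  0.2223]
1.25 block [ 0.6219 -0.21    0.2483] tip [ 0.5388 -0.2027  0.2206] px [244. 104.] [317. 102.] [296. 105.] [360. 123.]
1.3 block [ 0.6285 -0.2105  0.25  ] tip [ 0.544  -0.2032  0.2264] px [240. 105.] [313. 101.] [293. 103.] [358. 120.]
1.35 block [ 0.6351 -0.2111  0.2513] tip [ 0.5495 -0.2036  0.232 ] px [236. 105.] [310.  99.] [289. 101.] [355. 117.]
at [ 0.5529 -0.2039  0.0975] shift [ 0.354 -0.047 -1.323] turn [0.002 0.005 0.   ] clock 37.9
clock: 38.9
position: [0.51, -0.2103, 0.1143]
ee_rot: [0.041, 0.942, -0.011, 0.334]
ft_force: [-0.4, -0.8, 0.6]
grip_width: 0.999
grasp_force: 0.0
at [ 0.51   -0.2103  0.1143] shift [-0.488  0.09  -1.547] turn [ 0.01   0.868 -0.   ] clock 38.9
```

```bash
python3 -m inch '[[[0.1,0,-0.1],[0,0.1,0]],[[0.2,0,-0.18],[0,0.2,0]],[[0.3,0,-0.26],[0,0.3,0]],[[0.4,0,-0.34],[0,0.4,0]],[[0.5,0,-0.42],[0,0.5,0]],[[0.5,0,-0.42],[0,0.6,0]],[[0.5,0,-0.42],[0,0.7,0]],[[0.5,0,-0.42],[0,0.8,0]],[[0.5,0,-0.42],[0,0.87,0]],[[0.5,0,-0.42],[0,0.87,0]]]'
python3 -c "
from h import *
plan((.46,-.2,.235),yaw=175,lean=0); print(np.round(manip.get_obs()['joint_pos'],2))"
```

```text
clock: 39.9
position: [0.4585, -0.2072, 0.1144]
ee_rot: [0.041, 0.999, 0.003, -0.001]
ft_force: [-0.0, 0.8, 0.2]
grip_width: 0.998
grasp_force: 0.0
at [ 0.4585 -0.2072  0.1144] shift [-0.009  0.1   -1.507] turn [ 0.008 -0.002  0.005] clock 39.9
[ 1.3   0.37 -1.11  1.87  0.36  1.13  1.55]
```

```bash
python3 -m inch '[[[0,0.02,-0.1],[0,0,0]],[[0,0.04,-0.2],[0,0,0]],[[0,0.06,-0.3],[0,0,0]],[[0,0.08,-0.4],[0,0,0]],[[0,0.1,-0.5],[0,0,0]],[[0,0.12,-0.6],[0,0,0]],[[0,0.14,-0.7],[0,0,0]],[[0,0.14,-0.8],[0,0,0]],[[0,0.14,-0.9],[0,0,0]],[[0,0.14,-1],[0,0,0]]]'
python3 -m inch '[[[0,0,-0.1],[0,0,0]],[[0,0,-0.2],[0,0,0]],[[0,0,-0.3],[0,0,0]],[[0,0,-0.4],[0,0,0]],[[-0.1,0,-0.48],[0,0,0]],[[-0.2,0,-0.48],[0,0,0]],[[-0.3,0,-0.48],[0,0,0]],[[-0.4,0,-0.48],[0,0,0]],[[-0.5,0,-0.48],[0,0,0]],[[-0.5,0,-0.48],[0,0,0]]]'
python3 - <<'E'
from h import *
import pickle
plan((.623,-.2102,.230),yaw=175,lean=0)
im,c=grab("wrist"); pickle.dump((im,c),open("w12.pkl","wb")); 
print("block",proj(c,(.623,-.2102,.2487)),"tip",proj(c,(.538,-.203,.221)))
hs=cv2.cvtColor(im,cv2.COLOR_RGB2HSV); m=cv2.inRange(hs,(8,170,120),(22,255,255))
for t in cv2.findContours(m,cv2.RETR_EXTERNAL,cv2.CHAIN_APPROX_NONE)[0]:
    if cv2.contourArea(t)>20: print("orange",cv2.boundingRect(t))
g=cv2.cvtColor(im,cv2.COLOR_RGB2GRAY)
for v in (270,300,330,360): print(v,g[v,250:400:4].tolist())
E
```

```text
clock: 40.9
position: [0.4584, -0.1959, 0.1956]
ee_rot: [0.042, 0.999, 0.003, -0.0]
ft_force: [0.1, 0.5, -0.2]
grip_width: 1.002
grasp_force: 0.0
clock: 41.9
position: [0.4992, -0.1991, 0.2329]
ee_rot: [0.042, 0.999, 0.004, -0.0]
ft_force: [0.3, -0.0, 0.8]
grip_width: 1.002
grasp_force: 0.0
at [ 0.4992 -0.1991  0.2329] shift [-1.553 -0.01   0.034] turn [ 0.011 -0.002  0.005] clock 41.9
block [319.98744656 555.86672672] tip [319.54211582 375.15200017]
orange (317, 201, 6, 9)
270 [108, 108, 75, 59, 59, 61, 61, 60, 63, 61, 60, 35, 32, 43, 36, 40, 59, 45, 45, 47, 48, 54, 33, 58, 91, 94, 102, 103, 107, 107, 105, 109, 108, 107, 109, 110, 108, 107]
300 [74, 59, 61, 60, 58, 60, 62, 62, 58, 75, 89, 115, 137, 111, 116, 115, 117, 126, 117, 65, 65, 76, 135, 122, 112, 94, 95, 94, 95, 95, 93, 92, 94, 95, 95, 93, 101, 107]
330 [89, 89, 71, 62, 61, 81, 134, 141, 145, 106, 107, 119, 90, 89, 137, 142, 139, 131, 127, 125, 128, 117, 70, 117, 124, 117, 137, 137, 140, 110, 93, 98, 96, 100, 96, 96, 95, 97]
360 [110, 110, 76, 63, 77, 80, 70, 75, 74, 74, 71, 75, 77, 74, 75, 75, 80, 80, 82, 81, 83, 84, 90, 106, 103, 107, 111, 121, 121, 77, 75, 71, 82, 101, 108, 103, 96, 97]
```

```bash
python3 -m inch '[[[-0.1,0,0],[0,0,0]],[[-0.2,0,0],[0,0,0]],[[-0.3,0,0],[0,0,0]],[[-0.4,0,0],[0,0,0]],[[-0.5,0,0],[0,0,0]],[[-0.6,0,0],[0,0,0]],[[-0.7,0,0],[0,0,0]],[[-0.8,0,0],[0,0,0]],[[-0.9,0,0],[0,0,0]],[[-1,0,0],[0,0,0]]]'
python3 -m inch '[[[-0.1,0,0],[0,0,0]],[[-0.2,0,0],[0,0,0]],[[-0.3,-0.01,0.01],[0,0,0]],[[-0.4,-0.01,0.02],[0,0,0]],[[-0.5,-0.01,0.03],[0,0,0]],[[-0.55,-0.01,0.03],[0,0,0]],[[-0.55,-0.01,0.03],[0,0,0]],[[-0.55,-0.01,0.03],[0,0,0]],[[-0.55,-0.01,0.03],[0,0,0]],[[-0.55,-0.01,0.03],[0,0,0]]]'
python3 -m inch '[[[0,0,0],[0,0,0]],[[0,0,0],[0,0,0]],[[0,0,0],[0,0,0]],[[0,0,0],[0,0,0]],[[0,0,0],[0,0,0]],[[0,0,0],[0,0,0]],[[0,0,0],[0,0,0]],[[0,0,0],[0,0,0]],[[0,0,0],[0,0,0]],[[0,0,0],[0,0,0]]]' 0 25
python3 -c "
from h import *
plan((.623,-.2102,.230),yaw=175,lean=0)"
```

```text
clock: 42.95
position: [0.5787, -0.2063, 0.2332]
ee_rot: [0.042, 0.999, 0.003, -0.0]
ft_force: [-0.1, -0.3, -1.1]
grip_width: 1.001
grasp_force: 0.0
clock: 43.95
position: [0.6216, -0.2109, 0.2309]
ee_rot: [0.042, 0.999, 0.003, -0.0]
ft_force: [0.2, -0.5, -0.3]
grip_width: 0.998
grasp_force: 0.0
clock: 44.95
position: [0.622, -0.2087, 0.2312]
ee_rot: [0.041, 0.999, 0.004, -0.0]
ft_force: [-0.9, 5.9, 2.1]
grip_width: 0.273
grasp_force: 29.6
at [ 0.622  -0.2087  0.2312] shift [-0.013 -0.018  0.014] turn [ 0.011 -0.001  0.006] clock 44.95
```

The block is gripped at 23 mm. I'll work out the arc shares.

```bash
python3 - <<'E'
import numpy as np
X=lambda t:135*np.cos(t)-7*np.sin(t); Z=lambda t:135*np.sin(t)+7*np.cos(t)
a=np.linspace(1.255,-.01,31)
for k in range(3):
    b=a[k*10:k*10+11]; print([(round((X(t)-X(b[0]))/80,2),round((Z(b[0])-Z(t))/80,2)) for t in b[1:]])
E
```

```text
[(np.float64(0.07), np.float64(0.02)), (np.float64(0.14), np.float64(0.04)), (np.float64(0.2), np.float64(0.07)), (np.float64(0.27), np.float64(0.1)), (np.float64(0.33), np.float64(0.13)), (np.float64(0.39), np.float64(0.16)), (np.float64(0.46), np.float64(0.2)), (np.float64(0.52), np.float64(0.24)), (np.float64(0.57), np.float64(0.28)), (np.float64(0.63), np.float64(0.32))]
[(np.float64(0.05), np.float64(0.05)), (np.float64(0.11), np.float64(0.09)), (np.float64(0.16), np.float64(0.15)), (np.float64(0.2), np.float64(0.2)), (np.float64(0.25), np.float64(0.25)), (np.float64(0.29), np.float64(0.31)), (np.float64(0.33), np.float64(0.37)), (np.float64(0.37), np.float64(0.43)), (np.float64(0.41), np.float64(0.49)), (np.float64(0.44), np.float64(0.55))]
[(np.float64(0.03), np.float64(0.06)), (np.float64(0.06), np.float64(0.13)), (np.float64(0.08), np.float64(0.2)), (np.float64(0.11), np.float64(0.26)), (np.float64(0.12), np.float64(0.33)), (np.float64(0.14), np.float64(0.4)), (np.float64(0.15), np.float64(0.47)), (np.float64(0.16), np.float64(0.54)), (np.float64(0.17), np.float64(0.61)), (np.float64(0.18), np.float64(0.68))]
```

```bash
python3 -m inch '[[[0.07,0,0.02],[0,0,0]],[[0.14,0,0.04],[0,0,0]],[[0.2,0,0.07],[0,0,0]],[[0.27,0,0.1],[0,0,0]],[[0.33,0,0.13],[0,0,0]],[[0.39,0,0.16],[0,0,0]],[[0.46,0,0.2],[0,0,0]],[[0.52,0,0.24],[0,0,0]],[[0.57,0,0.28],[0,0,0]],[[0.63,0,0.32],[0,0,0]]]'
python3 -m inch '[[[0.05,0,0.05],[0,0,0]],[[0.11,0,0.09],[0,0,0]],[[0.16,0,0.15],[0,0,0]],[[0.2,0,0.2],[0,0,0]],[[0.25,0,0.25],[0,0,0]],[[0.29,0,0.31],[0,0,0]],[[0.33,0,0.37],[0,0,0]],[[0.37,0,0.43],[0,0,0]],[[0.41,0,0.49],[0,0,0]],[[0.44,0,0.55],[0,0,0]]]'
python3 -c "
from h import *
T=tool(); h=np.array([.6577,-.2131,.118]); d=T[:3,3]+[0,0,.0187]-h; print(T[:3,3], 'radius',np.hypot(np.hypot(*d[:2]),d[2]),'t',np.arctan2(d[2],np.hypot(*d[:2]))-.052); o=manip.get_obs(); print(o['ft_force'],o['grasp_force'])"
```

```text
clock: 45.95
position: [0.5726, -0.2045, 0.2065]
ee_rot: [0.041, 0.999, 0.004, 0.001]
ft_force: [1.5, 5.6, 5.0]
grip_width: 0.273
grasp_force: 32.9
clock: 46.95
position: [0.5366, -0.2015, 0.1619]
ee_rot: [0.041, 0.999, 0.004, -0.0]
ft_force: [-3.4, 5.6, 6.9]
grip_width: 0.277
grasp_force: 38.0
[ 0.53664751 -0.20145641  0.1618778 ] radius 0.13676717442868092 t 0.42323777218446423
[-3.44483156  5.62469382  6.89939833] 38.04969549179077
```

Following the arc well. Last third now, pressing the frame lightly to its stop.

```bash
python3 -m inch '[[[0.03,0,0.06],[0,0,0]],[[0.06,0,0.13],[0,0,0]],[[0.08,0,0.2],[0,0,0]],[[0.11,0,0.26],[0,0,0]],[[0.12,0,0.33],[0,0,0]],[[0.14,0,0.4],[0,0,0]],[[0.15,0,0.47],[0,0,0]],[[0.16,0,0.54],[0,0,0]],[[0.17,0,0.61],[0,0,0]],[[0.18,0,0.66],[0,0,0]]]'
python3 -m inch '[[[0,0,0.01],[0,0,0]],[[0,0,0.02],[0,0,0]],[[0,0,0.03],[0,0,0]],[[0,0,0.04],[0,0,0]],[[0,0,0.04],[0,0,0]],[[0,0,0.04],[0,0,0]],[[0,0,0.04],[0,0,0]],[[0,0,0.04],[0,0,0]],[[0,0,0.04],[0,0,0]],[[0,0,0.04],[0,0,0]]]'
python3 -c "
from h import *
T=tool(); h=np.array([.6577,-.2131,.118]); d=T[:3,3]+[0,0,.0187]-h; print(T[:3,3], 'radius',np.hypot(np.hypot(*d[:2]),d[2]),'t',np.arctan2(d[2],np.hypot(*d[:2]))-.052)"
```

```text
clock: 47.95
position: [0.5221, -0.2002, 0.1085]
ee_rot: [0.042, 0.999, 0.004, -0.0]
ft_force: [-0.4, 5.1, 4.0]
grip_width: 0.275
grasp_force: 42.2
clock: 48.95
position: [0.5219, -0.2002, 0.1054]
ee_rot: [0.042, 0.999, 0.004, -0.001]
ft_force: [-2.8, 6.4, 2.5]
grip_width: 0.274
grasp_force: 42.3
[ 0.52189971 -0.20020467  0.10539652] radius 0.13654734074067498 t -0.007337519231858811
```

```bash
python3 -m inch '[[[0,0,0.01],[0,0,0]],[[0,0,0.02],[0,0,0]],[[0,0,0.03],[0,0,0]],[[0,0,0.04],[0,0,0]],[[0,0,0.04],[0,0,0]],[[0,0,0.04],[0,0,0]],[[0,0,0.04],[0,0,0]],[[0,0,0.04],[0,0,0]],[[0,0,0.04],[0,0,0]],[[0,0,0.04],[0,0,0]]]'
```

```text
clock: 49.95
position: [0.5218, -0.2002, 0.1021]
ee_rot: [0.042, 0.999, 0.004, -0.001]
ft_force: [-3.5, 5.3, 2.4]
grip_width: 0.277
grasp_force: 42.5
```

```bash
python3 -m inch '[[[0,0,0.01],[0,0,0]],[[0,0,0.02],[0,0,0]],[[0,0,0.03],[0,0,0]],[[0,0,0.04],[0,0,0]],[[0,0,0.05],[0,0,0]],[[0,0,0.05],[0,0,0]],[[0,0,0.05],[0,0,0]],[[0,0,0.05],[0,0,0]],[[0,0,0.05],[0,0,0]],[[0,0,0.05],[0,0,0]]]'
```

```text
clock: 50.95
position: [0.5218, -0.2002, 0.0981]
ee_rot: [0.042, 0.999, 0.004, -0.001]
ft_force: [-4.9, 5.1, 2.9]
grip_width: 0.277
grasp_force: 42.8
```

Force stays low, so I'll check with the orange thumbscrew on the frame's front end in the scene and side views.

```bash
python3 - <<'E'
from h import *
import pickle
D=pickle.load(open("d0.pkl","rb"))
y=np.radians(-5); ex=np.array([np.cos(y),np.sin(y),0]); O=np.array([.588,-.207,0])+.010*ex
def blobs(im):
    m=cv2.inRange(cv2.cvtColor(im,cv2.COLOR_RGB2HSV),(8,150,90),(22,255,255)); n,l,s,ce=cv2.connectedComponentsWithStats(m)
    return [(ce[i].round(1).tolist(),int(s[i,4])) for i in range(1,n) if s[i,4]>6]
print("before",blobs(D["scene"][0]),blobs(D["side"][0]))
N={}
for n in ("scene","side","wrist"):
    im,c=grab(n); N[n]=(im,c); save(n+"13.png",im); print(n,blobs(im))
pickle.dump(N,open("d13.pkl","wb"))
for nm,a in [("screw shut",(-95,125)),("block",(-75,125)),("tip",(-75,26)),("pintop",(-75,143))]:
    P=O+a[0]/1e3*ex+[0,0,a[1]/1e3]; print(nm,P.round(3),[proj(N[k][1],P).round(0).tolist() for k in N])
E
```

```text
before [([237.6, 95.8], 43), ([225.2, 137.4], 27), ([315.9, 182.8], 12)] [([313.0, 89.4], 13), ([297.4, 123.8], 11), ([369.2, 207.6], 13)]
scene [([268.6, 148.2], 34), ([316.0, 182.7], 11)]
side [([332.5, 152.5], 17), ([374.8, 164.1], 14), ([369.5, 207.7], 14)]
wrist [([318.3, 218.7], 234), ([321.9, 318.5], 606)]
screw shut [ 0.503 -0.2    0.125] [[317.0, 142.0], [375.0, 168.0], [320.0, 301.0]]
block [ 0.523 -0.201  0.125] [[306.0, 145.0], [365.0, 165.0], [320.0, 354.0]]
tip [ 0.523 -0.201  0.026] [[306.0, 181.0], [362.0, 202.0], [318.0, 255.0]]
pintop [ 0.523 -0.201  0.143] [[306.0, 137.0], [366.0, 158.0], [320.0, 389.0]]
```

```bash
python3 - <<'E'
from h import *
import pickle
N=pickle.load(open("d13.pkl","rb")); cs,ci,cw=[N[k][1] for k in ("scene","side","wrist")]
y=np.radians(-5); ex=np.array([np.cos(y),np.sin(y),0]); H=np.array([.6577,-.2131,.118])
def rep(n,P): d=P-H; a=-(d@ex); print(n,P.round(4),"r",np.hypot(a,d[2]).round(4),"ang",np.arctan2(d[2],a).round(4))
rep("front before",tri([ray(cs,237.6,95.8),ray(ci,313,89.4)])); rep("mid before",tri([ray(cs,225.2,137.4),ray(ci,297.4,123.8)]))
rep("mid now",tri([ray(cs,268.6,148.2),ray(ci,332.5,152.5)])); rep("front now",tri([ray(ci,374.8,164.1),ray(cw,321.9,318.5)]))
def inplane(c,u,v):
    o,d=ray(c,u,v); n=np.array([-ex[1],ex[0],0]); return o+d*((H-o)@n)/(d@n)
rep("front now side-plane",inplane(ci,374.8,164.1)); rep("front before side-plane",inplane(ci,313,89.4)); rep("front before scene-plane",inplane(cs,237.6,95.8))
rep("table screw side/scene",tri([ray(ci,369.5,207.7),ray(cs,316,182.7)]))
E
```

```text
front before [ 0.6297 -0.2115  0.2701] r 0.1546 ang 1.3888
mid before [ 0.6598 -0.2121  0.1921] r 0.0741 ang 1.5981
mid now [ 0.5896 -0.209   0.1384] r 0.0712 ang 0.2905
front now [ 0.5044 -0.1991  0.1343] r 0.1548 ang 0.1053
front now side-plane [ 0.5044 -0.1997  0.1336] r 0.1547 ang 0.1013
front before side-plane [ 0.6285 -0.2105  0.2732] r 0.158 ang 1.384
front before scene-plane [ 0.6303 -0.2107  0.2681] r 0.1526 ang 1.3897
table screw side/scene [ 0.5049 -0.1976  0.0162] r 0.1842 ang -0.5852
```

The frame has turned about 1.29–1.31 rad, so it is shut or nearly shut. I'll press on until the stop is felt.

```bash
python3 -m inch '[[[0,0,0.01],[0,0,0]],[[0,0,0.02],[0,0,0]],[[0,0,0.03],[0,0,0]],[[0,0,0.04],[0,0,0]],[[0,0,0.05],[0,0,0]],[[0,0,0.06],[0,0,0]],[[0,0,0.06],[0,0,0]],[[0,0,0.06],[0,0,0]],[[0,0,0.06],[0,0,0]],[[0,0,0.06],[0,0,0]]]'
```

```text
clock: 52.1
position: [0.5219, -0.2002, 0.0933]
ee_rot: [0.042, 0.999, 0.004, -0.001]
ft_force: [-3.2, 6.1, 3.1]
grip_width: 0.273
grasp_force: 43.1
```

```bash
python3 - <<'E'
from h import *
import pickle
for n in ("side","scene","wrist"):
    im,c=grab(n); m=cv2.inRange(cv2.cvtColor(im,cv2.COLOR_RGB2HSV),(8,150,90),(22,255,255)); k,l,s,ce=cv2.connectedComponentsWithStats(m)
    print(n,[(ce[i].round(1).tolist(),int(s[i,4])) for i in range(1,k) if s[i,4]>6])
    if n=="wrist": print("table",proj(c,(.523,-.201,.026)),tool()[:3,3])
E
```

```text
side [([332.9, 153.4], 18), ([374.8, 166.2], 18), ([369.4, 207.7], 14)]
scene [([269.2, 149.2], 34), ([316.0, 182.7], 11)]
wrist [([318.2, 220.7], 243), ([321.3, 317.0], 672)]
table [318.62961397 257.55913662] [ 0.52186262 -0.2001951   0.09335166]
```

The screw moved down with the tool (side row 164.1 to 166.2), so the frame was still closing. Continuing.

```bash
python3 -m inch '[[[0,0,0.01],[0,0,0]],[[0,0,0.02],[0,0,0]],[[0,0,0.03],[0,0,0]],[[0,0,0.04],[0,0,0]],[[0,0,0.05],[0,0,0]],[[0,0,0.06],[0,0,0]],[[0,0,0.07],[0,0,0]],[[0,0,0.07],[0,0,0]],[[0,0,0.07],[0,0,0]],[[0,0,0.07],[0,0,0]]]'
```

```text
clock: 53.25
position: [0.522, -0.2003, 0.0901]
ee_rot: [0.042, 0.999, 0.003, -0.001]
ft_force: [-16.4, 6.7, 29.5]
grip_width: 0.278
grasp_force: 46.2
```

Stop felt at 30 N, so the frame is shut. Releasing and rising.

```bash
python3 -m inch '[[[0,0,0],[0,0,0]],[[0,0,0],[0,0,0]],[[0,0,0],[0,0,0]],[[0,0,0],[0,0,0]],[[0,0,0],[0,0,0]],[[0,0,0],[0,0,0]],[[0,0,0],[0,0,0]],[[0,0,0],[0,0,0]],[[0,0,0],[0,0,0]],[[0,0,0],[0,0,0]]]' 1
python3 -m inch '[[[0,0,-0.1],[0,0,0]],[[0,0,-0.2],[0,0,0]],[[0,0,-0.3],[0,0,0]],[[0,0,-0.4],[0,0,0]],[[0,0,-0.5],[0,0,0]],[[0,0,-0.6],[0,0,0]],[[0,0,-0.7],[0,0,0]],[[0,0,-0.8],[0,0,0]],[[0,0,-0.9],[0,0,0]],[[0,0,-1],[0,0,0]]]'
python3 -m inch '[[[0,0,-0.1],[0,0,0]],[[0,0,-0.2],[0,0,0]],[[0,0,-0.3],[0,0,0]],[[0,0,-0.4],[0,0,0]],[[0,0,-0.5],[0,0,0]],[[0,0,-0.5],[0,0,0]],[[0,0,-0.5],[0,0,0]],[[0,0,-0.5],[0,0,0]],[[0,0,-0.5],[0,0,0]],[[0,0,-0.5],[0,0,0]]]'
python3 - <<'E'
from h import *
for n in ("side","scene"):
    im,c=grab(n); m=cv2.inRange(cv2.cvtColor(im,cv2.COLOR_RGB2HSV),(8,150,90),(22,255,255)); k,l,s,ce=cv2.connectedComponentsWithStats(m)
    print(n,[(ce[i].round(1).tolist(),int(s[i,4])) for i in range(1,k) if s[i,4]>6]); save(n+"14.png",im)
print(manip.get_obs()["joint_velocities"])
E
```

```text
clock: 54.25
position: [0.522, -0.2013, 0.0877]
ee_rot: [0.042, 0.999, 0.003, -0.0]
ft_force: [0.1, -0.3, 0.0]
grip_width: 0.999
grasp_force: 0.0
clock: 55.25
position: [0.5221, -0.2019, 0.1684]
ee_rot: [0.042, 0.999, 0.003, -0.0]
ft_force: [0.4, -0.2, 0.0]
grip_width: 0.993
grasp_force: 0.0
clock: 56.25
position: [0.522, -0.2021, 0.2074]
ee_rot: [0.042, 0.999, 0.004, -0.001]
ft_force: [0.6, -0.0, 0.6]
grip_width: 0.995
grasp_force: 0.0
side [([333.1, 153.6], 18), ([373.6, 167.3], 23), ([369.4, 207.6], 15)]
scene [([315.8, 142.0], 23), ([269.5, 149.8], 33), ([316.0, 182.7], 11)]
[ 9.75766571e-04  9.82672029e-04 -8.15663875e-05 -1.11325070e-03
  7.93104531e-04 -7.84437982e-05 -1.73633664e-03]
```

The screw is now at scene (316,142) and side (374,167). The prediction for fully shut was (317,142) and (375,168), so I'm handing in.

```bash
python3 -c "
from workcell import manip
print(manip.hand_in())"
```

```text
the job is handed in; nothing more can be done
None
```

The job is handed in at about 56 s: by the camera and force readings the lower cast is home on the cross key with its teeth to the front, the upper frame is shut to its stop, and the gripper is clear; the judge gave no verdict.

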